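Load the microscope sample carrier and bring up its light

TASK

Get the sediment blocks ready for the microscope: take the blue dust cover off the carrier and hang it by the eye in its yellow tab on the peg of the hook stand, then seat every sediment block on the table flat and square in a carrier pocket of its own. Only when all of them are seated, turn the light dial clockwise until its white pointer stands on the green tick; leave the other things on the bench alone.

Things in the scene. Friction and masses are not known exactly. Their poses are not given: they have to be found in the camera images.
- carrier: fixed aluminium sample carrier, 100 x 262 mm, five pockets with blue floors in one row along its y. Origin: centre of its underside on the table, z up. Pocket floor 6 mm above the table; each pocket 70 mm (carrier x) by 42 mm (carrier y), pockets 48 mm apart; walls 6 mm thick, their peaked tops (45 degree lead-ins) 17 mm above the table
- pocket1 (a point): centre of the floor of pocket 1 of the carrier, 6 mm above the table; axes as the carrier (pocket 1 at the carrier's -y end, 5 at +y). Any block fits any pocket
- pocket2 (a point): centre of the floor of pocket 2 of the carrier, 6 mm above the table; axes as the carrier (pocket 1 at the carrier's -y end, 5 at +y). Any block fits any pocket
- pocket3 (a point): centre of the floor of pocket 3 of the carrier, 6 mm above the table; axes as the carrier (pocket 1 at the carrier's -y end, 5 at +y). Any block fits any pocket
- pocket4 (a point): centre of the floor of pocket 4 of the carrier, 6 mm above the table; axes as the carrier (pocket 1 at the carrier's -y end, 5 at +y). Any block fits any pocket
- pocket5 (a point): centre of the floor of pocket 5 of the carrier, 6 mm above the table; axes as the carrier (pocket 1 at the carrier's -y end, 5 at +y). Any block fits any pocket
- block1: resin-cast sediment block on the table: white base 66 x 38 x 14 mm (x, y, z) with dark gritty top; across its middle an orange grip rib 14 mm (x) by 30 mm (y), 14 to 36 mm above the underside, to be pinched along the block's x. About 90 g. Origin: centre of the underside, z up. Fits a pocket either way round with 2 mm play a side. Three to five of the blocks are there, the rest absent
- block2: resin-cast sediment block on the table: white base 66 x 38 x 14 mm (x, y, z) with dark gritty top; across its middle an orange grip rib 14 mm (x) by 30 mm (y), 14 to 36 mm above the underside, to be pinched along the block's x. About 90 g. Origin: centre of the underside, z up. Fits a pocket either way round with 2 mm play a side. Three to five of the blocks are there, the rest absent
- block3: resin-cast sediment block on the table: white base 66 x 38 x 14 mm (x, y, z) with dark gritty top; across its middle an orange grip rib 14 mm (x) by 30 mm (y), 14 to 36 mm above the underside, to be pinched along the block's x. About 90 g. Origin: centre of the underside, z up. Fits a pocket either way round with 2 mm play a side. Three to five of the blocks are there, the rest absent
- block4: resin-cast sediment block on the table: white base 66 x 38 x 14 mm (x, y, z) with dark gritty top; across its middle an orange grip rib 14 mm (x) by 30 mm (y), 14 to 36 mm above the underside, to be pinched along the block's x. About 90 g. Origin: centre of the underside, z up. Fits a pocket either way round with 2 mm play a side. Three to five of the blocks are there, the rest absent
- block5: resin-cast sediment block on the table: white base 66 x 38 x 14 mm (x, y, z) with dark gritty top; across its middle an orange grip rib 14 mm (x) by 30 mm (y), 14 to 36 mm above the underside, to be pinched along the block's x. About 90 g. Origin: centre of the underside, z up. Fits a pocket either way round with 2 mm play a side. Three to five of the blocks are there, the rest absent
- cover: blue dust cover, 160 g, lying loose over the pockets at the start, long side along the carrier: plate 76 x 215 x 4 mm (x, y, z) with a yellow upright tab in its middle, 8 mm thick (x), 50 mm wide (y), up to 66 mm above the underside, pierced along x by an eye 28 x 28 mm. Origin: centre of the underside, z up. Grip the tab by its two side edges (along y): the peg then passes between the fingers
- cover_eye (a point): centre of the eye in the cover's tab, 40 mm above the cover's underside; axes as the cover, the hole runs along x
- hook: fixed stand with a level steel peg along its x, 10 mm thick, axis 140 mm above the table. Origin: on the table below the hanging place, z up. The peg ends in a red ball 16 mm across centred at x = -40 mm and springs from an upright 16 mm thick, 160 mm tall, at x = +65 mm. Foot 100 x 100 x 12 mm, centred at x = +85 mm. The hung cover's eye has its centre 9 mm below the peg axis, near x = 0
- dimmer: fixed white light control box 130 x 130 x 38 mm with a round scale on top: eleven ticks 0.46 rad apart, ten thin black ones and in the middle one thick green one. Origin: centre of its underside on the table, z up. The dial stands on the scale's centre
- dial (a joint): angle of the black light dial in rad, growing clockwise seen from above, 0 to 4.6: at 0 its white pointer line points along the box's -x (first tick), at 2.3 to the green tick. Starts between 0 and 0.7; turns with light friction (about 0.04 N m) and stays where it is left
- dial_grip (a point): on the dial's axis, 75 mm above the table, at the height to grip; axes turn with the dial. The dial is a disc 56 mm across (top 52 mm above the table) carrying a bar grip 14 mm thick (y) and 53 mm long (x), top 82 mm above the table, with the white pointer line on top of its -x half
- dish: glass dish 68 mm across, 18 mm high, in the row of blocks: leave alone. Origin: centre of underside
- jar: amber jar with blue lid, 70 mm across, 90 mm high: leave alone. Origin: centre of underside
- wash_bottle: white bottle with red cap 68 mm across, 170 mm high: leave alone. Origin: centre of underside
- sample_jar: pale jar with white lid, 60 mm across, 75 mm high: leave alone. Origin: centre of underside
- spatula: flat spatula with wooden handle, about 200 mm long, lying on the table: leave alone
Not all that is in view belongs to the job. What is shaped like the block1 but purple or turquoise is not meant.

How it is judged:
On the way, in this order (a step that is already met when the one before it is completed fails the run):
1. the cover hangs by its eye on the peg, let go of (x of cover_eye in the frame of hook between -0.033 and 0.028 m and y of cover_eye in the frame of hook between -0.014 and 0.014 m and z of cover_eye in the frame of hook between 0.118 and 0.138 m and angle between cover's own z axis and vertical below 0.25 rad and contact force between cover and hook above 0.5 N and contact force between the fingers and cover below 0.1 N), for 0.3 s.
2. every block present is seated flat and square in a pocket (((horizontal distance between block1 and pocket1 below 0.004 m and z of block1 in the frame of pocket1 below 0.002 m and angle between the x axis of block1 and the x axis of carrier, either way round below 0.1 rad and angle between the z axis of block1 and the z axis of carrier, either way round below 0.05 rad) or (horizontal distance between block1 and pocket2 below 0.004 m and z of block1 in the frame of pocket2 below 0.002 m and angle between the x axis of block1 and the x axis of carrier, either way round below 0.1 rad and angle between the z axis of block1 and the z axis of carrier, either way round below 0.05 rad) or (horizontal distance between block1 and pocket3 below 0.004 m and z of block1 in the frame of pocket3 below 0.002 m and angle between the x axis of block1 and the x axis of carrier, either way round below 0.1 rad and angle between the z axis of block1 and the z axis of carrier, either way round below 0.05 rad) or (horizontal distance between block1 and pocket4 below 0.004 m and z of block1 in the frame of pocket4 below 0.002 m and angle between the x axis of block1 and the x axis of carrier, either way round below 0.1 rad and angle between the z axis of block1 and the z axis of carrier, either way round below 0.05 rad) or (horizontal distance between block1 and pocket5 below 0.004 m and z of block1 in the frame of pocket5 below 0.002 m and angle between the x axis of block1 and the x axis of carrier, either way round below 0.1 rad and angle between the z axis of block1 and the z axis of carrier, either way round below 0.05 rad)) and ((horizontal distance between block2 and pocket1 below 0.004 m and z of block2 in the frame of pocket1 below 0.002 m and angle between the x axis of block2 and the x axis of carrier, either way round below 0.1 rad and angle between the z axis of block2 and the z axis of carrier, either way round below 0.05 rad) or (horizontal distance between block2 and pocket2 below 0.004 m and z of block2 in the frame of pocket2 below 0.002 m and angle between the x axis of block2 and the x axis of carrier, either way round below 0.1 rad and angle between the z axis of block2 and the z axis of carrier, either way round below 0.05 rad) or (horizontal distance between block2 and pocket3 below 0.004 m and z of block2 in the frame of pocket3 below 0.002 m and angle between the x axis of block2 and the x axis of carrier, either way round below 0.1 rad and angle between the z axis of block2 and the z axis of carrier, either way round below 0.05 rad) or (horizontal distance between block2 and pocket4 below 0.004 m and z of block2 in the frame of pocket4 below 0.002 m and angle between the x axis of block2 and the x axis of carrier, either way round below 0.1 rad and angle between the z axis of block2 and the z axis of carrier, either way round below 0.05 rad) or (horizontal distance between block2 and pocket5 below 0.004 m and z of block2 in the frame of pocket5 below 0.002 m and angle between the x axis of block2 and the x axis of carrier, either way round below 0.1 rad and angle between the z axis of block2 and the z axis of carrier, either way round below 0.05 rad)) and ((horizontal distance between block3 and pocket1 below 0.004 m and z of block3 in the frame of pocket1 below 0.002 m and angle between the x axis of block3 and the x axis of carrier, either way round below 0.1 rad and angle between the z axis of block3 and the z axis of carrier, either way round below 0.05 rad) or (horizontal distance between block3 and pocket2 below 0.004 m and z of block3 in the frame of pocket2 below 0.002 m and angle between the x axis of block3 and the x axis of carrier, either way round below 0.1 rad and angle between the z axis of block3 and the z axis of carrier, either way round below 0.05 rad) or (horizontal distance between block3 and pocket3 below 0.004 m and z of block3 in the frame of pocket3 below 0.002 m and angle between the x axis of block3 and the x axis of carrier, either way round below 0.1 rad and angle between the z axis of block3 and the z axis of carrier, either way round below 0.05 rad) or (horizontal distance between block3 and pocket4 below 0.004 m and z of block3 in the frame of pocket4 below 0.002 m and angle between the x axis of block3 and the x axis of carrier, either way round below 0.1 rad and angle between the z axis of block3 and the z axis of carrier, either way round below 0.05 rad) or (horizontal distance between block3 and pocket5 below 0.004 m and z of block3 in the frame of pocket5 below 0.002 m and angle between the x axis of block3 and the x axis of carrier, either way round below 0.1 rad and angle between the z axis of block3 and the z axis of carrier, either way round below 0.05 rad)) and ((horizontal distance between block4 and pocket1 below 0.004 m and z of block4 in the frame of pocket1 below 0.002 m and angle between the x axis of block4 and the x axis of carrier, either way round below 0.1 rad and angle between the z axis of block4 and the z axis of carrier, either way round below 0.05 rad) or (horizontal distance between block4 and pocket2 below 0.004 m and z of block4 in the frame of pocket2 below 0.002 m and angle between the x axis of block4 and the x axis of carrier, either way round below 0.1 rad and angle between the z axis of block4 and the z axis of carrier, either way round below 0.05 rad) or (horizontal distance between block4 and pocket3 below 0.004 m and z of block4 in the frame of pocket3 below 0.002 m and angle between the x axis of block4 and the x axis of carrier, either way round below 0.1 rad and angle between the z axis of block4 and the z axis of carrier, either way round below 0.05 rad) or (horizontal distance between block4 and pocket4 below 0.004 m and z of block4 in the frame of pocket4 below 0.002 m and angle between the x axis of block4 and the x axis of carrier, either way round below 0.1 rad and angle between the z axis of block4 and the z axis of carrier, either way round below 0.05 rad) or (horizontal distance between block4 and pocket5 below 0.004 m and z of block4 in the frame of pocket5 below 0.002 m and angle between the x axis of block4 and the x axis of carrier, either way round below 0.1 rad and angle between the z axis of block4 and the z axis of carrier, either way round below 0.05 rad)) and ((horizontal distance between block5 and pocket1 below 0.004 m and z of block5 in the frame of pocket1 below 0.002 m and angle between the x axis of block5 and the x axis of carrier, either way round below 0.1 rad and angle between the z axis of block5 and the z axis of carrier, either way round below 0.05 rad) or (horizontal distance between block5 and pocket2 below 0.004 m and z of block5 in the frame of pocket2 below 0.002 m and angle between the x axis of block5 and the x axis of carrier, either way round below 0.1 rad and angle between the z axis of block5 and the z axis of carrier, either way round below 0.05 rad) or (horizontal distance between block5 and pocket3 below 0.004 m and z of block5 in the frame of pocket3 below 0.002 m and angle between the x axis of block5 and the x axis of carrier, either way round below 0.1 rad and angle between the z axis of block5 and the z axis of carrier, either way round below 0.05 rad) or (horizontal distance between block5 and pocket4 below 0.004 m and z of block5 in the frame of pocket4 below 0.002 m and angle between the x axis of block5 and the x axis of carrier, either way round below 0.1 rad and angle between the z axis of block5 and the z axis of carrier, either way round below 0.05 rad) or (horizontal distance between block5 and pocket5 below 0.004 m and z of block5 in the frame of pocket5 below 0.002 m and angle between the x axis of block5 and the x axis of carrier, either way round below 0.1 rad and angle between the z axis of block5 and the z axis of carrier, either way round below 0.05 rad))), for 0.2 s.
3. the dial points to the green tick (value of joint dial between 2.2 and 2.4 rad), for 0.2 s.
At the end, for the whole second after the job is handed in: The cover hangs still by its eye on the peg (within 14 mm sideways, tilt under 0.25 rad); every block present is in a pocket (centre within 4 mm, underside within 2 mm of the floor, square within 0.1, flat within 0.05 rad); the dial is within 0.1 rad of the green tick (2.2 to 2.4) (all of step 2 and all of step 3 and x of cover_eye in the frame of hook between -0.033 and 0.028 m and y of cover_eye in the frame of hook between -0.014 and 0.014 m and z of cover_eye in the frame of hook between 0.118 and 0.138 m and angle between cover's own z axis and vertical below 0.25 rad and contact force between cover and hook above 0.5 N and linear speed of cover below 0.03 m/s); the robot touches nothing.
It fails at once if a bystander (dish, jars, bottle, spatula) is shifted by more than 60 mm (distance of any of dish, jar, wash_bottle, sample_jar, spatula from where it was at the start of the episode above 0.06 m).
It fails at once if a jar or bottle is knocked over (angle between any of jar, wash_bottle, sample_jar's own z axis and vertical above 0.6 rad).
Of block1, block2, block3, block4, block5 only 3 to 5 are there at a start; the rules pass over those that are not, and their reading is None.
At some moment in a run one of block1, block2, block3, block4, block5 may be knocked a few centimetres aside while the robot is not near it.
Once in a run the grip may slacken for a moment while it holds something.
It also fails if it takes over 208 s, if anything falls off the work surface, if the arm or the gripper's body presses on something with over 40 N, if the wrist force passes 120 N, or if a joint passes its speed limit or range.

ROBOT

A 6-joint arm with a two-finger parallel gripper is mounted at the origin on the work surface. World frame = base frame: x ahead of the robot, y to its left, z up, the work surface at z = 0. Lengths are in m, angles in rad, forces in N, time in s.
With the tool pointing down it reaches from about 0.325 to 0.9 m from the base axis. Payload 6.1 kg.
Tool frame: the origin (TCP) lies midway between the tips of the shut fingers; the grasp point (between the pads) lies 19 mm behind it; x points along the fingers, y is the direction in which the jaws open and shut, and the axes are right-handed (so a half turn about x gives the same grasp; the last joint's range is limited). The gripper opens to 85 mm and grips with 20 to 120 N. Pads are 22 mm wide; open, the fingers measure 114 mm over their backs; the gripper's body (76 mm by 85 mm) begins 54 mm behind the grasp point. The pads swing forward as they close: fully open they stand 13 mm farther back than shut.
Start: joints at [-1.363, 0.22, 1.526, -0, 1.395, -0.126], TCP at [0.205, -0.59, 0.231] pointing down, gripper open.
Joint ranges: [-2.98, 2.98], [-0.91, 2.08], [0.09, 2.57], [-1.24, 4.39], [0.2, 2.65], [-2.68, 2.68]. Speed limits (rad/s): [2.57, 2.57, 3.01, 3.14, 3.14, 3.14].

INTERFACE

Orientations are given as [roll, pitch, yaw] about the fixed x, y, z axes, in that order (R = Rz(yaw) Ry(pitch) Rx(roll)).
In Python, from plant import movep, move_l, set_joints, gripper_to, hold, inverse_kinematics, observe, get_image, get_calibration, Unreachable, job_done gives the robot as it stands. Calls block until the motion is done:
- movep(position, orientation): joint-space move of the TCP to a pose.
- move_l(position, feed=0.15, rotation=None, max_force=None): straight line of the TCP; rotation=None keeps the orientation; feed is the mean speed in m/s. With max_force (N) it stops when the force on the tool has changed by that much, and returns True; else False.
- set_joints(angles): joint-space move.
- gripper_to(opening, f_grip=None): finger opening in m; f_grip is the grip in N (None keeps the last); returns when the fingers have stopped.
- hold(seconds).
- inverse_kinematics(position, orientation): joint angles nearest the present ones, or None.
- observe(): the state.
- get_image(name): name is "side" or "top"; returns (picture, depth): 384x512x3 uint8, red, green, blue; 384x512 float32, m along the optical axis (not along the pixel's ray), 0 where there is no reading.
- get_calibration(name): a dict with "intrinsics" (3x3 intrinsics, pixels), "world_from_camera" (4x4, takes a point from camera to world coordinates). Camera axes: x right, y down, z forward; pixel columns grow to the right and rows downward; lengths in m; the calibration is good to about 2 mm. A picture is of the moment at which its call begins. get_calibration takes no time and is no camera call.
A pose or a line that the arm cannot do raises Unreachable and nothing moves.
- job_done(): hands the job in, once; it reports no verdict.
The state is a dict: "time_s": time; "q": joint angles; "joint_velocities": joint speeds; "joint_torque": joint torques, N m; "eef_pos": TCP position; "tcp_rot": TCP orientation; "ft_force": force on the tool from outside, world axes, zero at the start; "torque": the same for the moment, N m; "opening": finger opening in m.
Only numpy, scipy, OpenCV 4.12 (cv2) and the standard library are available. Lean on these libraries where they do the work, as an engineer would, in place of code of your own. Each camera call takes 0.05 s, during which the arm holds its last target.

## Working session

There is one attempt and no reset: what is moved stays moved. The work goes in short steps, each a Python script; the robot and the scene stay as the last script left them, time stands still between calls to the robot, and variables do not carry over. Pictures are saved under pics/ and viewed, and the job is handed in when it is done.

```bash
ls; mkdir -p pics; python3 - <<'E'
from plant import *
import cv2,numpy as np
for n in ("side","top"):
    p,d=get_image(n); cv2.imwrite(f"pics/a_{n}.png",p[:,:,::-1]); np.savez(f"a_{n}.npz",p=p,d=d)
    c=get_calibration(n); print(n,np.round(c["intrinsics"],1).tolist(),np.round(c["world_from_camera"],3).tolist())
o=observe(); print({k:np.round(v,3) for k,v in o.items()})
E
```

```text
pics
side [[480.4, 0.0, 259.2], [0.0, 480.4, 187.8], [0.0, 0.0, 1.0]] [[-0.83, -0.415, 0.374, 0.041], [-0.558, 0.621, -0.55, 0.771], [-0.004, -0.665, -0.747, 1.142], [0.0, 0.0, 0.0, 1.0]]
top [[347.8, 0.0, 250.9], [0.0, 347.8, 187.1], [0.0, 0.0, 1.0]] [[0.011, -0.988, 0.152, 0.387], [-1.0, -0.008, 0.02, -0.008], [-0.018, -0.152, -0.988, 1.099], [0.0, 0.0, 0.0, 1.0]]
{'time_s': np.float64(0.1), 'q': array([-1.363,  0.221,  1.527,  0.   ,  1.395, -0.126]), 'joint_velocities': array([-0.   , -0.001, -0.001, -0.001,  0.002,  0.   ]), 'joint_torque': array([ 1.0000e-03, -4.9824e+01, -3.9055e+01, -0.0000e+00,  6.0000e-03,
        0.0000e+00]), 'eef_pos': array([ 0.205, -0.59 ,  0.23 ]), 'tcp_rot': array([-1.699,  1.569,  1.777]), 'ft_force': array([-0.062,  0.74 , -0.019]), 'torque': array([0.03 , 0.018, 0.007]), 'opening': np.float64(0.086)}
```

View pics/a_top.png

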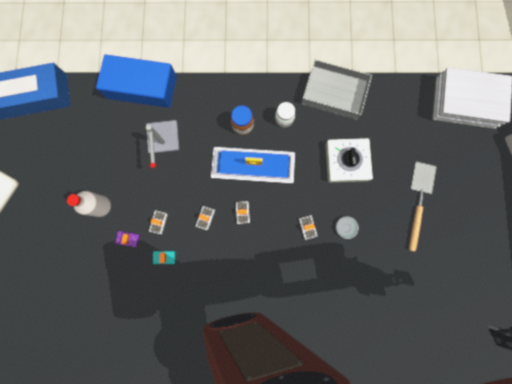

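View pics/a_side.png

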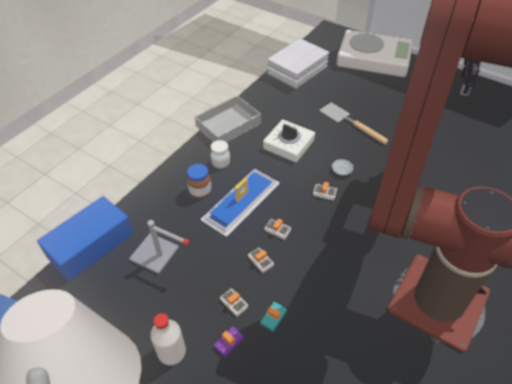

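```bash
python3 - <<'E'
import cv2,numpy as np
p=np.load("a_top.npz")["p"][:,:,::-1]
c=p[90:280,60:400]; cv2.imwrite("pics/a_top_c.png",cv2.resize(c[:, :200],None,fx=4,fy=3.1*4/3.1,interpolation=cv2.INTER_CUBIC)[:600])
cv2.imwrite("pics/a_top_d.png",cv2.resize(p[90:240,200:390],None,fx=4,fy=4,interpolation=cv2.INTER_CUBIC))
p=np.load("a_side.npz")["p"][:,:,::-1]
cv2.imwrite("pics/a_side_c.png",cv2.resize(p[120:320,110:370],None,fx=3,fy=3,interpolation=cv2.INTER_CUBIC))
E
```

```text
(no output)
```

View pics/a_top_c.png

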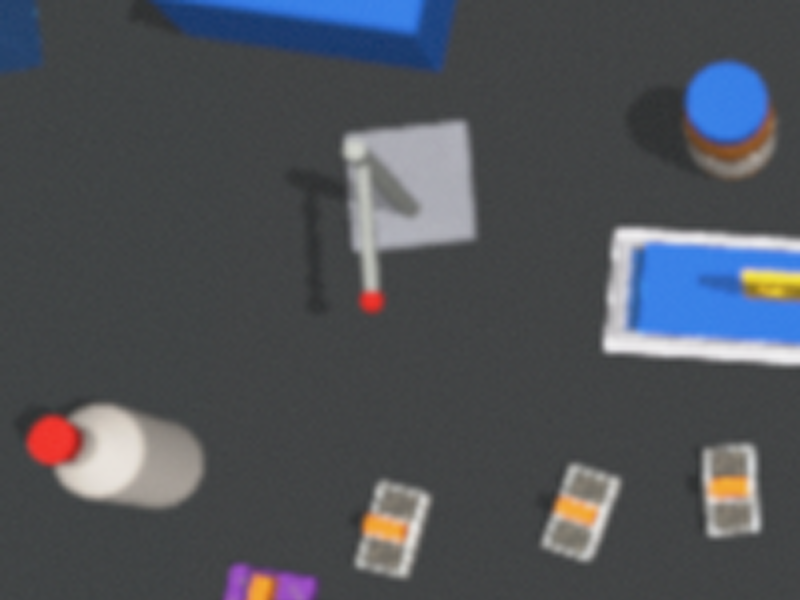

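View pics/a_top_d.png

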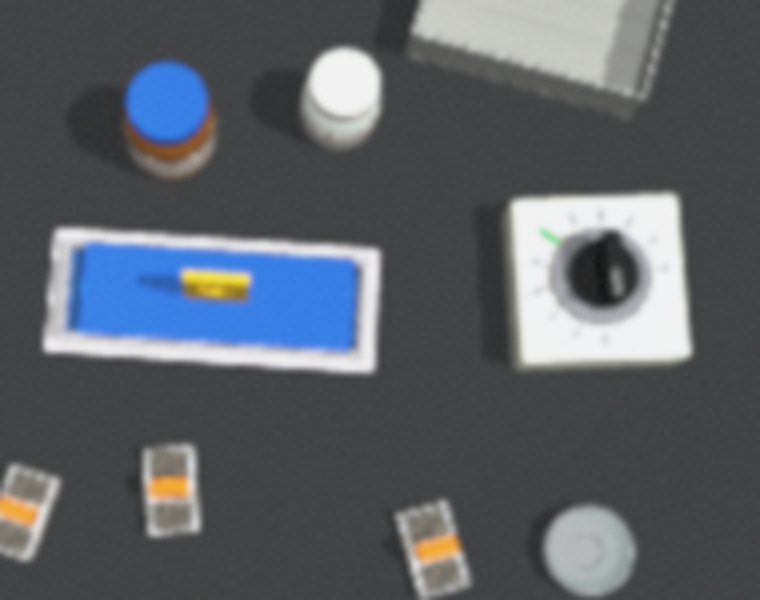

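View pics/a_side_c.png

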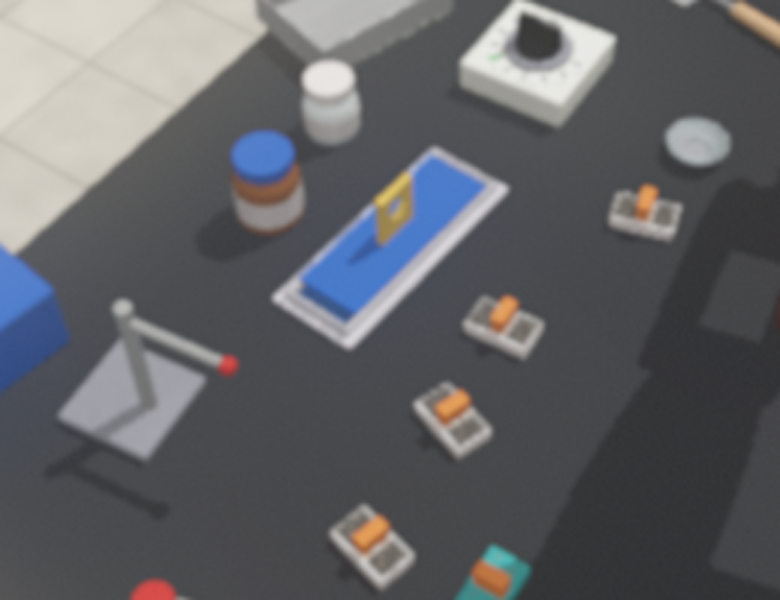

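Four white blocks with orange ribs match the description, at top-view pixels (158,222), (205,217), (243,212) and (308,227). The purple block (127,239) and the turquoise block (164,257) are decoys. The cover is at (254,165), the hook's ball at (153,165) and the dial at (349,158). Next I'll localise them.

```bash
cat > h.py <<'E'
import numpy as np, cv2
from plant import *
def cloud(n,d):
    c=get_calibration(n);K=c["intrinsics"];T=c["world_from_camera"]
    v,u=np.mgrid[0:d.shape[0],0:d.shape[1]].astype(float)
    P=np.stack([(u-K[0][2])/K[0][0]*d,(v-K[1][2])/K[1][1]*d,d],-1)
    return P@np.array(T)[:3,:3].T+np.array(T)[:3,3]
def ray(n,uv,z):
    c=get_calibration(n);K=np.array(c["intrinsics"]);T=np.array(c["world_from_camera"])
    uv=np.atleast_2d(uv).astype(float)
    r=np.c_[(uv-K[:2,2])/[K[0,0],K[1,1]],np.ones(len(uv))]@T[:3,:3].T
    return T[:3,3]+r*((z-T[2,3])/r[:,2])[:,None]
def proj(n,P):
    c=get_calibration(n);K=np.array(c["intrinsics"]);T=np.linalg.inv(np.array(c["world_from_camera"]))
    q=np.atleast_2d(P)@T[:3,:3].T+T[:3,3]; q=q@K.T; return q[:,:2]/q[:,2:]
def hsv(p): return cv2.cvtColor(np.ascontiguousarray(p),cv2.COLOR_RGB2HSV)
E
python3 - <<'E'
from h import *
for n in ("top","side"):
    z=np.load(f"a_{n}.npz");p,d=z["p"],z["d"];P=cloud(n,d);H=hsv(p)
    print(n,"table z",np.median(P[...,2][250:270,100:110] if n=="top" else P[...,2][280:300,180:200]))
    # ribs
    m=cv2.inRange(H,(8,150,120),(20,255,255))
    k,l,s,c=cv2.connectedComponentsWithStats(m)
    for i in range(1,k):
        if s[i,4]<15: continue
        q=P[l==i]; w=ray(n,c[i],0.036)[0]
        # base: cloud points in z .010-.018 near
        print("rib",np.round(c[i]),s[i,4],"ray",np.round(w[:2],4),"cloudz",np.round(np.percentile(q[:,2],[10,50,90]),3),"med",np.round(np.median(q[:,:2],0),3))
    for nm,lo,hi in (("red",(0,170,120),(6,255,255)),("yel",(22,150,120),(32,255,255)),("blue",(100,150,100),(115,255,255)),("green",(45,120,80),(80,255,255))):
        m=cv2.inRange(H,lo,hi);k,l,s,c=cv2.connectedComponentsWithStats(m)
        for i in range(1,k):
            if s[i,4]<5: continue
            q=P[l==i]; print(nm,np.round(c[i],1),s[i,4],np.round(np.median(q,0),3),"z",np.round(np.percentile(q[:,2],[5,95]),3))
E
```

```text
top table z 0.00047856882424157643
rib [245. 127.] 21 ray [0.7442 0.0359] cloudz [0.062 0.065 0.07 ] med [0.732 0.036]
rib [242. 211.] 36 ray [0.4756 0.0405] cloudz [0.015 0.036 0.039] med [0.476 0.04 ]
rib [203. 217.] 27 ray [0.4565 0.1587] cloudz [0.035 0.037 0.038] med [0.456 0.159]
rib [155. 221.] 33 ray [0.442  0.3058] cloudz [0.034 0.036 0.039] med [0.443 0.306]
rib [309. 226.] 30 ray [ 0.4309 -0.1648] cloudz [0.034 0.037 0.039] med [ 0.432 -0.164]
rib [125. 239.] 48 ray [0.3887 0.3958] cloudz [0.027 0.036 0.038] med [0.387 0.396]
rib [162. 258.] 41 ray [0.3331 0.2784] cloudz [0.03  0.036 0.039] med [0.332 0.278]
red [152.5 165.1] 18 [0.594 0.289 0.147] z [0.121 0.292]
red [ 72.9 199.6] 116 [0.491 0.494 0.171] z [0.12  0.173]
yel [253.7 160.9] 65 [0.624 0.005 0.08 ] z [0.044 0.086]
blue [136.3  80.8] 3114 [0.876 0.375 0.085] z [0.031 0.089]
blue [36.6 92. ] 2242 [0.831 0.682 0.078] z [0.018 0.083]
blue [241.1 114.9] 316 [0.763 0.045 0.091] z [0.065 0.094]
blue [253.2 164. ] 1337 [0.624 0.008 0.022] z [0.018 0.025]
side table z 0.00044939146865130564
rib [325. 187.] 21 ray [ 0.4275 -0.1591] cloudz [0.03  0.038 0.041] med [ 0.427 -0.156]
rib [278. 224.] 23 ray [0.4706 0.0447] cloudz [0.03  0.036 0.039] med [0.471 0.047]
rib [260. 256.] 44 ray [0.4527 0.1609] cloudz [0.031 0.036 0.04 ] med [0.453 0.16 ]
rib [233. 298.] 54 ray [0.4381 0.3066] cloudz [0.03  0.035 0.039] med [0.439 0.307]
rib [273. 312.] 60 ray [0.3315 0.2837] cloudz [0.026 0.034 0.039] med [0.333 0.283]
rib [228. 338.] 60 ray [0.3858 0.4005] cloudz [0.028 0.035 0.039] med [0.386 0.4  ]
blue [197.5 171.8] 195 [0.757 0.047 0.091] z [0.087 0.095]
blue [239.3 200.3] 894 [0.62  0.037 0.022] z [0.017 0.026]
blue [ 97.5 238.9] 1292 [0.838 0.382 0.082] z [0.017 0.088]
```

```bash
python3 - <<'E'
from h import *
z=np.load("a_top.npz");p,d=z["p"],z["d"];P=cloud("top",d)
np.set_printoptions(linewidth=200,precision=3,suppress=True)
for col in (225,270): 
    print("col",col); print(np.c_[np.arange(140,190),P[140:190,col],p[140:190,col]][3:47])
print("row165"); print(np.c_[np.arange(205,235),P[165,205:235],p[165,205:235]])
E
```

```text
col 225
[[143.      0.701   0.101  -0.001  65.     68.     67.   ]
 [144.      0.696   0.1     0.002  67.     69.     69.   ]
 [145.      0.693   0.1     0.003  67.     68.     70.   ]
 [146.      0.69    0.1     0.001  90.     91.     91.   ]
 [147.      0.686   0.1     0.003 148.    147.    150.   ]
 [148.      0.683   0.1     0.004 210.    208.    211.   ]
 [149.      0.678   0.099   0.007 217.    217.    225.   ]
 [150.      0.674   0.099   0.013 166.    180.    223.   ]
 [151.      0.667   0.097   0.025  94.    142.    229.   ]
 [152.      0.665   0.098   0.022  61.    131.    231.   ]
 [153.      0.387  -0.008   1.099  60.    129.    231.   ]
 [154.      0.657   0.097   0.026  59.    130.    231.   ]
 [155.      0.655   0.098   0.021  59.    130.    231.   ]
 [156.      0.651   0.097   0.024  58.    129.    231.   ]
 [157.      0.649   0.097   0.021  59.    129.    230.   ]
 [158.      0.645   0.097   0.022  59.    130.    231.   ]
 [159.      0.641   0.097   0.024  59.    130.    231.   ]
 [160.      0.638   0.097   0.023  60.    130.    231.   ]
 [161.      0.636   0.097   0.
[... 5187 characters left out ...]
    0.622   0.103   0.025  58.    129.    231.   ]
 [224.      0.622   0.1     0.025  59.    130.    231.   ]
 [225.      0.622   0.097   0.022  59.    130.    230.   ]
 [226.      0.623   0.094   0.02   59.    130.    231.   ]
 [227.      0.622   0.09    0.025  59.    129.    230.   ]
 [228.      0.622   0.087   0.023  61.    131.    231.   ]
 [229.      0.623   0.084   0.019  57.    129.    230.   ]
 [230.      0.622   0.081   0.022  59.    130.    231.   ]
 [231.      0.623   0.078   0.021  57.    129.    230.   ]
 [232.      0.623   0.075   0.02   57.    129.    230.   ]
 [233.      0.623   0.071   0.02   59.    129.    230.   ]
 [234.      0.623   0.068   0.02   56.    129.    230.   ]]
```

```bash
cat >> h.py <<'E'
from scipy.optimize import least_squares
def box(x0,x1,y0,y1,z0,z1): return np.array([[x,y,z] for x in (x0,x1) for y in (y0,y1) for z in (z0,z1)])
BLOCK=np.vstack([box(-.033,.033,-.019,.019,0,.014),box(-.007,.007,-.015,.015,.014,.036)])
CARR=np.vstack([box(-.05,.05,-.131,.131,0,.006)])
COVER=np.vstack([box(-.038,.038,-.1075,.1075,.0,.004)])
DIM=box(-.065,.065,-.065,.065,0,.038)
FOOT=box(-.05,.05,-.05,.05,0,.012)
def place(M,s,z0=0):
    c,n=np.cos(s[2]),np.sin(s[2]); return M@np.array([[c,n,0],[-n,c,0],[0,0,1]])+[s[0],s[1],z0]
def contour(p,px,thr,r=40,fn=None,F=4):
    px=np.round(px).astype(int)
    x0,y0=max(px[0]-r,0),max(px[1]-r,0); c=p[y0:px[1]+r,x0:px[0]+r]
    g=(fn(c) if fn else c.max(2)).astype(np.float32)
    g=cv2.resize(g,None,fx=F,fy=F,interpolation=cv2.INTER_CUBIC)
    m=(g>thr).astype(np.uint8)
    cs,_=cv2.findContours(m,cv2.RETR_EXTERNAL,cv2.CHAIN_APPROX_NONE)
    q=(px-[x0,y0])*F
    best=min(cs,key=lambda k:-cv2.pointPolygonTest(k,(float(q[0]),float(q[1])),True) if len(k)>30 else 1e9)
    # contour runs on inside pixels: hull then grow half px negligible (1/8 px)
    return (best[:,0,:]+.5)/F-.5+[x0,y0]
def fit(views,M,s0,z0=0,hullonly=True):
    """views: list of (cam, contour)"""
    vs=[]
    for n,c in views:
        h=cv2.convexHull(c.astype(np.float32))[:,0] 
        # resample hull evenly
        h2=np.vstack([h,h[:1]]);L=np.r_[0,np.cumsum(np.linalg.norm(np.diff(h2,axis=0),axis=1))]
        t=np.linspace(0,L[-1],120,endpoint=False); vs.append((n,np.c_[np.interp(t,L,h2[:,0]),np.interp(t,L,h2[:,1])]))
    def res(s):
        out=[]
        for n,h in vs:
            H=cv2.convexHull(proj(n,place(M,s,z0)).astype(np.float32))
            out+= [cv2.pointPolygonTest(H,(float(a),float(b)),True) for a,b in h]
        return np.array(out)
    r=least_squares(res,s0,x_scale=[.01,.01,.1],diff_step=1e-4,loss="soft_l1",f_scale=.5)
    return r.x,np.sqrt(np.mean(res(r.x)**2))
E
python3 - <<'E'
from h import *
np.set_printoptions(precision=4,suppress=True)
I={n:np.load(f"a_{n}.npz")["p"] for n in("top","side")}
def both(name,M,s0,z0=0,thr=120,r=40,fn=None,up=.007):
    C=[]
    for n in I:
        px=proj(n,[s0[0],s0[1],z0+up])[0]
        c=contour(I[n],px,thr,r,fn); C.append((n,c)); x,e=fit([(n,c)],M,s0,z0); print(name,n,x,"rms",round(e,2),len(c))
    x,e=fit(C,M,s0,z0); print(name,"both",x,round(e,2))
for i,s in enumerate([(.476,.041,0),(.456,.159,-.4),(.442,.306,-.25),(.431,-.165,.25)]): both(f"b{i}",BLOCK,s,r=22)
both("carrier",CARR,(.628,.008,-.04),r=70)
both("cover",COVER,(.625,.008,-.04),z0=.017,r=70,fn=lambda c:c[...,2].astype(float)-c[...,0],thr=90)
both("dimmer",DIM,(.62,-.28,0),r=50,up=.038)
both("foot",FOOT,(.70,.26,0.1),r=40)
E
```

```text
b0 top [0.4743 0.0397 0.0001] rms 0.79 267
b0 side [0.4743 0.0381 0.    ] rms 0.39 264
b0 both [0.4742 0.0388 0.0006] 0.65
b1 top [ 0.4561  0.1579 -0.3264] rms 0.58 257
b1 side [ 0.4561  0.1551 -0.3025] rms 0.26 256
b1 both [ 0.4561  0.156  -0.3077] 0.58
b2 top [ 0.4413  0.3053 -0.2289] rms 0.44 263
b2 side [ 0.4417  0.3025 -0.2101] rms 0.31 272
b2 both [ 0.4415  0.3036 -0.2213] 0.53
b3 top [ 0.4304 -0.1644  0.2728] rms 0.54 264
b3 side [ 0.4289 -0.1661  0.2555] rms 0.41 267
b3 both [ 0.4296 -0.1653  0.2702] 0.53
carrier top [ 0.6286  0.0092 -0.0578] rms 0.87 898
carrier side [ 0.6281  0.0075 -0.0623] rms 0.85 681
carrier both [ 0.6284  0.008  -0.0616] 0.88
cover top [ 0.6283  0.0075 -0.0597] rms 0.82 714
cover side [ 0.6287  0.0062 -0.0632] rms 0.96 595
cover both [ 0.6283  0.0066 -0.0623] 0.91
dimmer top [ 0.643  -0.2953  0.0002] rms 0.51 664
dimmer side [ 0.642  -0.2967  0.0357] rms 0.3 510
dimmer both [ 0.6426 -0.2959  0.039 ] 0.34
foot top [0.7113 0.3052 0.1764] rms 3.98 580
foot side [0.7214 0.302  0.1166] rms 0.5 600
foot both [0.7194 0.3044 0.1368] 3.65
```

```bash
python3 - <<'E'
s=open('h.py').read()
s=s.replace("""    def res(s):
        out=[]""","""    s0=np.array(s0,float); S=np.array([.01,.01,.1])
    def res(t):
        s=s0+(t-1)*S
        out=[]""").replace("""r=least_squares(res,s0,x_scale=[.01,.01,.1],diff_step=1e-4,loss="soft_l1",f_scale=.5)
    return r.x,""","""r=least_squares(res,np.ones(3),diff_step=1e-2,loss="soft_l1",f_scale=.3)
    return s0+(r.x-1)*S,""")
open('h.py','w').write(s)
E
python3 - <<'E'
from h import *
np.set_printoptions(precision=4,suppress=True)
I={n:np.load(f"a_{n}.npz")["p"] for n in("top","side")}
def both(name,M,s0,z0=0,thr=120,r=40,fn=None,up=.007):
    C=[]
    for n in I:
        px=proj(n,[s0[0],s0[1],z0+up])[0]
        c=contour(I[n],px,thr,r,fn); C.append((n,c)); x,e=fit([(n,c)],M,s0,z0); print(name,n,x,"rms",round(e,2),len(c))
    x,e=fit(C,M,s0,z0); print(name,"both",x,round(e,2))
for i,s in enumerate([(.476,.041,0),(.456,.159,-.3),(.442,.306,-.25),(.431,-.165,.25)]): both(f"b{i}",BLOCK,s,r=22)
both("carrier",CARR,(.628,.008,-.04),r=70)
both("cover",COVER,(.625,.008,-.04),z0=.017,r=70,fn=lambda c:c[...,2].astype(float)-c[...,0],thr=90)
both("dimmer",DIM,(.642,-.296,0.03),r=50,up=.038)
for n in I:
    p=I[n].astype(int); red=(p[...,0]-np.maximum(p[...,1],p[...,2]))
    g=proj(n,[.595,.289,.14])[0].astype(int); m=np.zeros(red.shape); m[g[1]-9:g[1]+10,g[0]-9:g[0]+10]=1
    w=np.clip(red-25,0,None)*m; v,u=np.mgrid[:384,:512]; c=np.array([(w*u).sum(),(w*v).sum()])/w.sum()
    print(n,"ball",c,ray(n,c,.14),(w>0).sum())
    # upright top centre
p=I["top"]; cv2.imwrite("pics/hk_t.png",cv2.resize(p[110:180,130:200,::-1],None,fx=8,fy=8,interpolation=cv2.INTER_CUBIC))
p=I["side"]; cv2.imwrite("pics/hk_s.png",cv2.resize(p[210:280,125:200,::-1],None,fx=8,fy=8,interpolation=cv2.INTER_CUBIC))
p=I["top"]; cv2.imwrite("pics/dl_t.png",cv2.resize(p[130:190,315:385,::-1],None,fx=8,fy=8,interpolation=cv2.INTER_CUBIC))
E
```

```text
b0 top [0.4743 0.0398 0.0718] rms 0.68 267
b0 side [0.4741 0.0384 0.0747] rms 0.3 264
b0 both [0.4742 0.0387 0.0787] 0.57
b1 top [ 0.4561  0.1579 -0.3275] rms 0.58 257
b1 side [ 0.4561  0.1551 -0.3008] rms 0.26 256
b1 both [ 0.4561  0.1559 -0.3096] 0.59
b2 top [ 0.4413  0.3053 -0.2301] rms 0.44 263
b2 side [ 0.4417  0.3024 -0.2065] rms 0.31 272
b2 both [ 0.4416  0.3036 -0.2232] 0.53
b3 top [ 0.4304 -0.1643  0.2686] rms 0.54 264
b3 side [ 0.4288 -0.1661  0.2565] rms 0.41 267
b3 both [ 0.4295 -0.1654  0.2688] 0.53
carrier top [ 0.6283  0.0091 -0.0588] rms 0.87 898
carrier side [ 0.6278  0.0077 -0.0625] rms 0.87 681
carrier both [ 0.6282  0.0082 -0.0629] 0.88
cover top [ 0.6283  0.0074 -0.0596] rms 0.82 714
cover side [ 0.6293  0.0061 -0.068 ] rms 1.0 595
cover both [ 0.6284  0.0064 -0.0631] 0.91
dimmer top [ 0.6429 -0.2952  0.0379] rms 0.31 664
dimmer side [ 0.642  -0.2967  0.0353] rms 0.3 510
dimmer both [ 0.6426 -0.296   0.039 ] 0.35
top ball [152.487  164.8939] [[0.5955 0.2909 0.14  ]] 45
side ball [185.696 241.277] [[0.5955 0.288  0.14  ]] 49
```

View pics/hk_t.png

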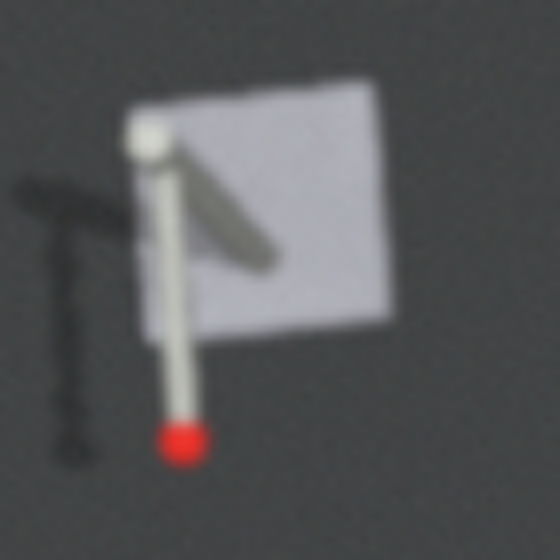

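View pics/hk_s.png

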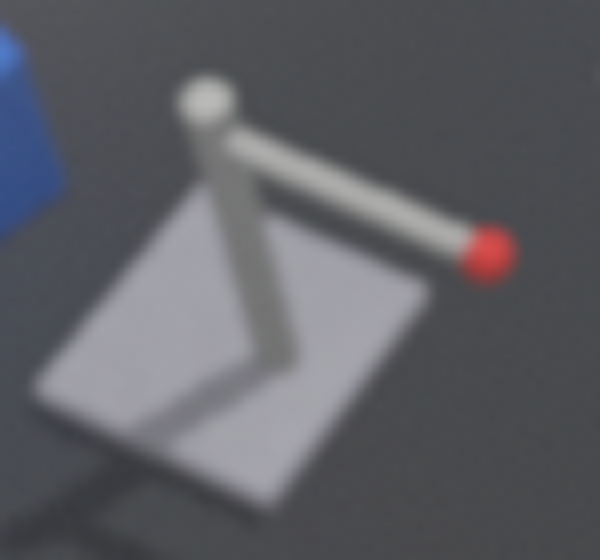

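View pics/dl_t.png

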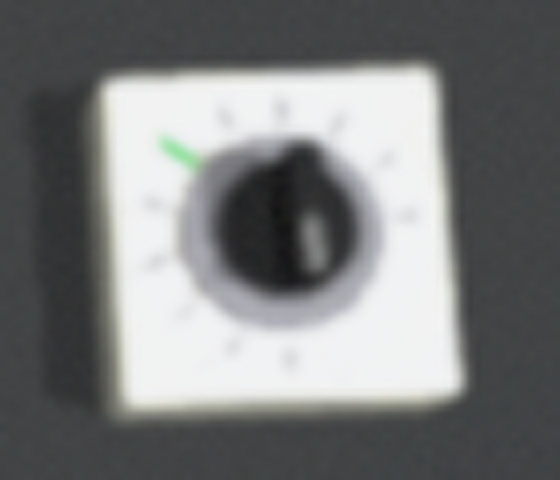

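```bash
cat >> h.py <<'E'
def ori(a,pos=None):
    """tool down, jaws along world angle a (either way round, smaller |q6|)"""
    c=[]
    for k in (-2,-1,0,1,2):
        o=[0,np.pi/2,a+k*np.pi-np.pi/2]; o[2]=(o[2]+np.pi)%(2*np.pi)-np.pi
        q=inverse_kinematics(pos,o) if pos is not None else None
        if q is not None: c.append((abs(q[5]),o,q))
    c.sort(key=lambda t:t[0]); return c[0][1]
def snap(tag):
    out={}
    for n in ("top","side"):
        p,d=get_image(n); out[n]=p; cv2.imwrite(f"pics/{tag}_{n}.png",p[:,:,::-1]); np.savez(f"{tag}_{n}.npz",p=p,d=d)
    return out
def crop(p,name,px,r=(40,30),f=8):
    x,y=int(px[0]),int(px[1]); x0,y0=max(x-r[0],0),max(y-r[1],0)
    cv2.imwrite(f"pics/{name}.png",cv2.resize(np.ascontiguousarray(p[y0:y+r[1],x0:x+r[0],::-1]),None,fx=f,fy=f,interpolation=cv2.INTER_CUBIC)); return x0,y0
def st(m=""):
    o=observe(); print(m,"t",round(float(o["time_s"]),1),"p",np.round(o["eef_pos"],4),"F",np.round(o["ft_force"],1),"open",round(float(o["opening"]),4),"q6",round(float(o["q"][5]),2)); return o
HOOK=np.array([.6353,.2938]);HY=.108
COV=np.array([.6284,.0068]);CY=-.063
CAR=np.array([.6282,.0083]);CARY=-.061
E
python3 - <<'E'
from h import *
print(ray("top",[[148.2,126.7]],.16),ray("side",[[150.9,222.5]],.16))
o1=ori(CY+np.pi/2,[*COV,.2]);print(o1,inverse_kinematics([*COV,.2],o1))
o2=ori(HY+np.pi/2,[*HOOK,.12]);print(o2,inverse_kinematics([*HOOK,.12],o2))
gripper_to(.085,60)
movep([*COV,.2],o1); st("above")
print(move_l([*COV,.039],.12,max_force=12)); st("down")
gripper_to(.03,60); st("grip")
print(move_l([*COV,.130],.08)); st("up"); hold(.3); st()
snap("b")
E
```

```text
[[0.7011348  0.30276926 0.16      ]] [[0.6967914  0.30197333 0.16      ]]
[0, 1.5707963267948966, 3.0785926535897934] [-1.14579937e-01  2.50878052e-01  1.54997846e+00 -4.44089210e-16
  1.34073614e+00  1.51921639e+00]
[0, 1.5707963267948966, 0.1080000000000001] [ 3.20634412e-01  4.84795501e-01  1.40469691e+00 -4.44089210e-16
  1.25210025e+00 -1.35816191e+00]
above t 2.9 p [0.6285 0.0059 0.2   ] F [ 1.1  0.1 -0.1] open 0.0851 q6 1.52
False
down t 4.4 p [0.6293 0.0067 0.0401] F [0.  0.5 0.2] open 0.0851 q6 1.52
grip t 4.8 p [0.6288 0.0068 0.0398] F [-2.  -0.5  6. ] open 0.0492 q6 1.52
False
up t 6.1 p [0.6278 0.0069 0.1291] F [-1.   0.4 -2. ] open 0.0491 q6 1.52
 t 6.4 p [0.6282 0.0068 0.1297] F [-0.2 -0.1 -2.2] open 0.049 q6 1.52
```

```bash
python3 - <<'E'
from h import *
p=np.load("b_side.npz")["p"]; print(crop(p,"b_s",proj("side",[.628,.007,.12])[0],(60,45),8))
p=np.load("b_top.npz")["p"]; print(crop(p,"b_t",proj("top",[.628,.007,.12])[0],(60,45),8))
E
```

```text
(179, 129)
(192, 111)
```

View pics/b_s.png

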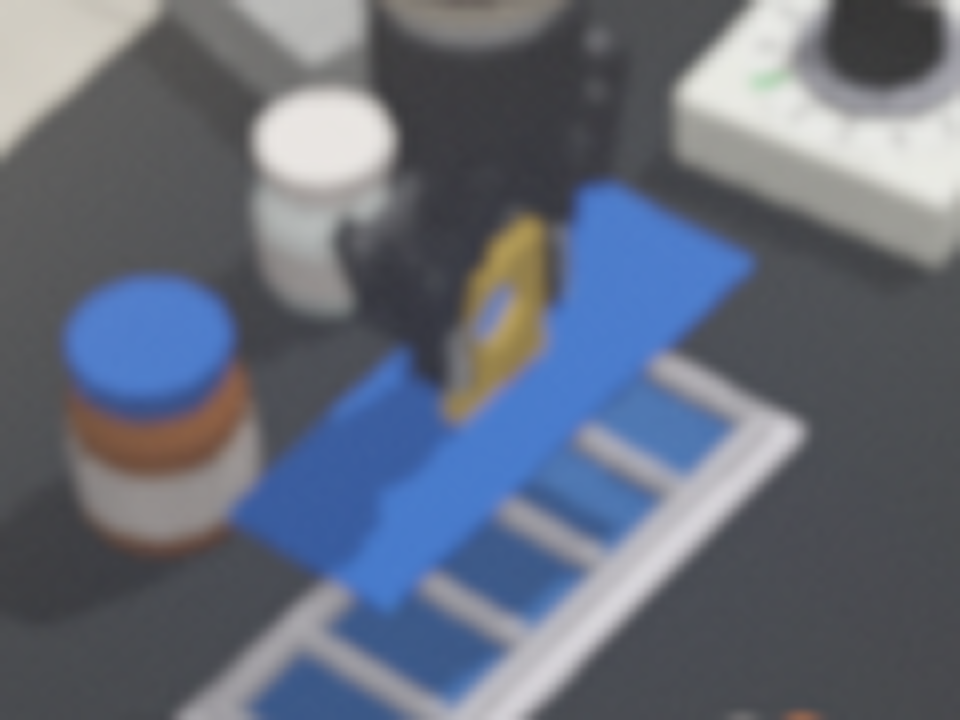

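View pics/b_t.png

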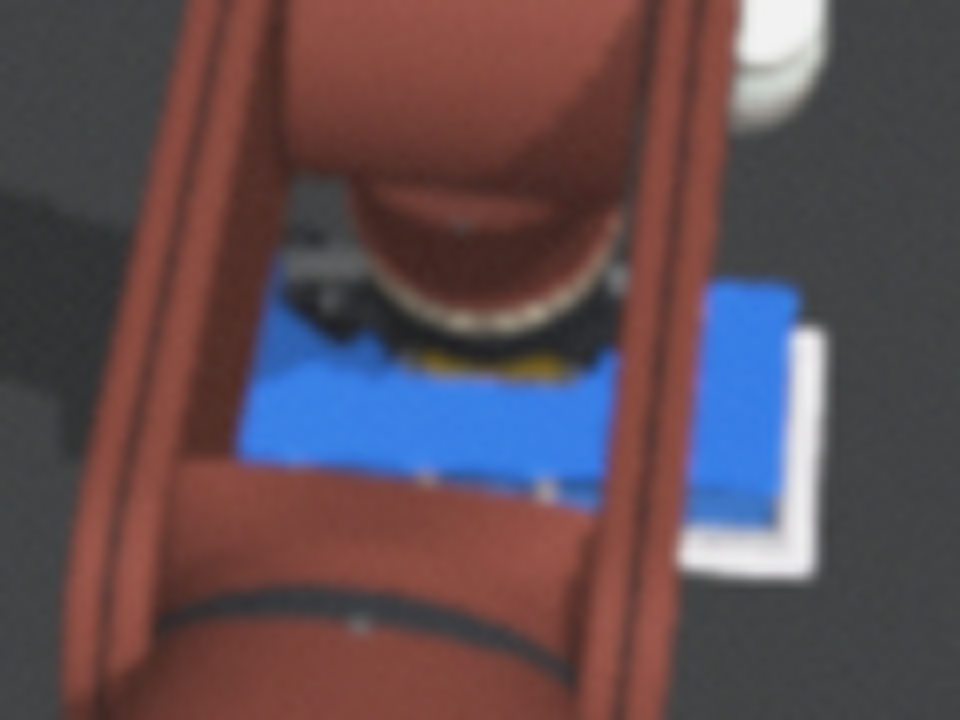

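The side view shows the cover held level by its tab at about (241,167), with the pockets exposed. The sides of the grip are clear. Next I'll measure its height and move to the front of the peg.

```bash
python3 - <<'E'
from h import *
z=np.load("b_side.npz");P=cloud("side",z["d"]);p=z["p"].astype(int)
m=(p[...,2]-p[...,0]>100)&(P[...,2]>.08)&(P[...,2]<.15)&(abs(P[...,0]-.63)<.06)&(abs(P[...,1])<.13)
q=P[m]; A=np.c_[q[:,:2]-[.628,.007],np.ones(len(q))]; print(m.sum(),np.linalg.lstsq(A,q[:,2],rcond=None)[0])
c,s=np.cos(HY),np.sin(HY); ex=np.array([c,s])
o=ori(HY+np.pi/2,[*HOOK,.12]); print(o)
ob=observe(); print(ob["tcp_rot"])
E
```

```text
829 [-0.00831297  0.00014893  0.11141017]
[0, 1.5707963267948966, 0.1080000000000001]
[ 0.09157391  1.57055227 -3.11300182]
```

```bash
python3 - <<'E'
from h import *
ex=np.array([np.cos(HY),np.sin(HY)])
o=[0,np.pi/2,HY+np.pi-2*np.pi]
pre=HOOK-.10*ex
print(move_l([*pre,.1227],.12,rotation=o)); hold(.4); st("pre")
I=snap("c")
z=np.load("c_side.npz");P=cloud("side",z["d"]);p=z["p"].astype(int)
m=(p[...,2]-p[...,0]>100)&(P[...,2]>.08)&(P[...,2]<.15)&(abs(P[...,0]-pre[0])<.08)&(abs(P[...,1]-pre[1])<.13)
q=P[m]; A=np.c_[q[:,:2]-pre,np.ones(len(q))]; print(m.sum(),np.linalg.lstsq(A,q[:,2],rcond=None)[0])
print(crop(p.astype(np.uint8),"c_s",proj("side",[*pre,.13])[0],(60,45),8))
print(crop(I["top"],"c_t",proj("top",[*pre,.13])[0],(60,45),8))
E
```

```text
False
pre t 9.5 p [0.5359 0.283  0.1227] F [ 0.5  0.5 -1.5] open 0.0491 q6 1.82
1472 [-0.00211556 -0.00070382  0.10416298]
(145, 208)
(95, 141)
```

View pics/c_s.png

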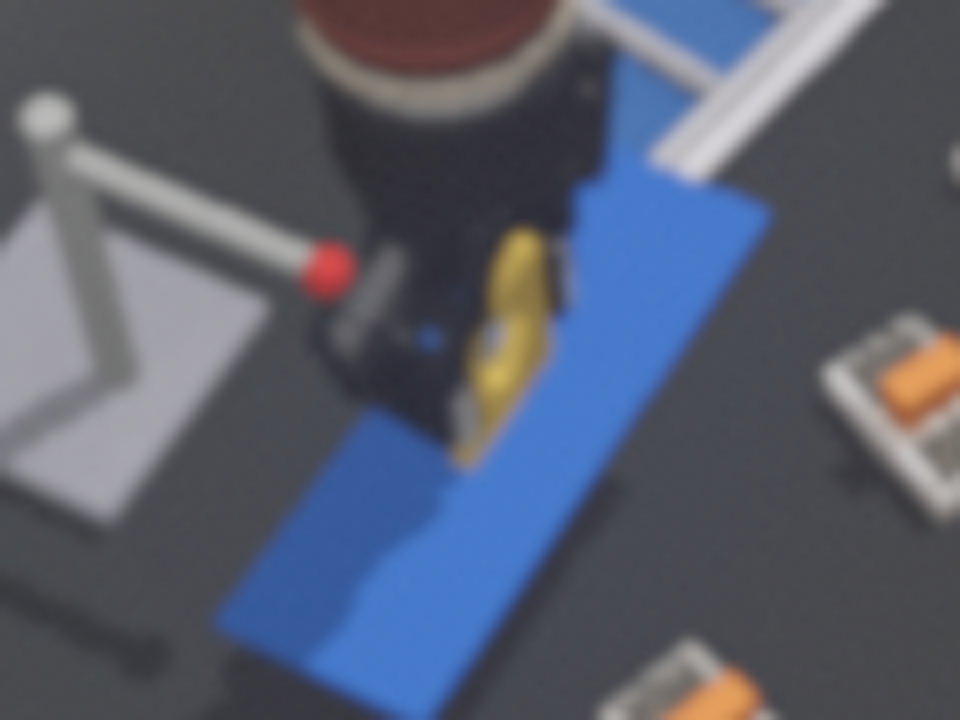

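View pics/c_t.png

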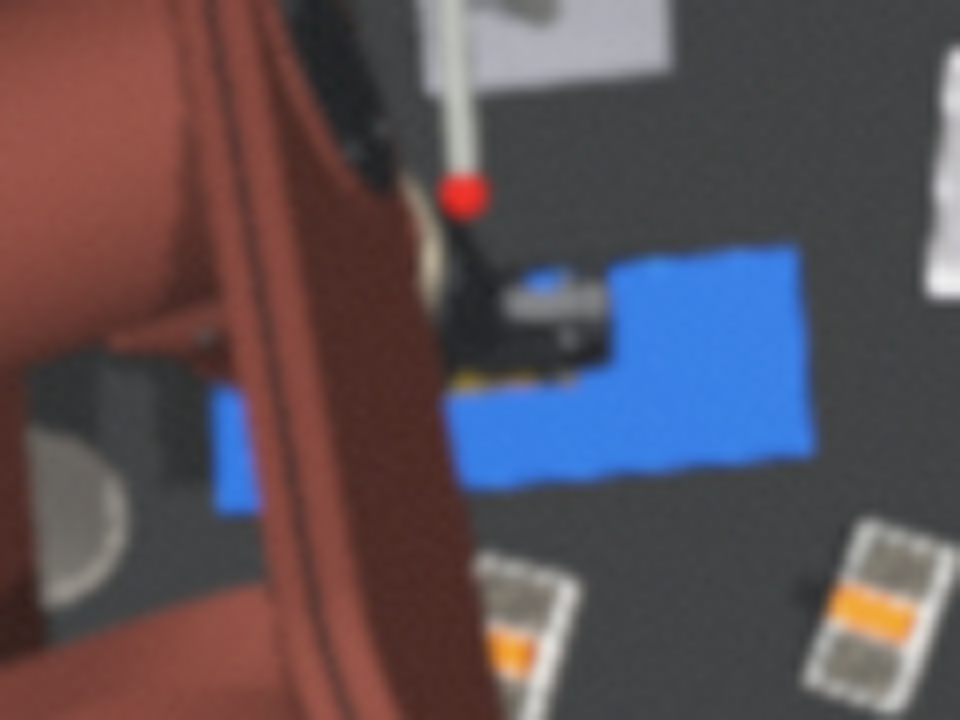

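Cover level, eye at about z=0.140 in front of the red ball (side (186,241)). Now I'll insert it.

```bash
python3 - <<'E'
from h import *
ex=np.array([np.cos(HY),np.sin(HY)])
for d in (-.05,-.003):
    hit=move_l([*(HOOK+d*ex),.1227],.06,max_force=8); o=st(f"d{d} hit{hit}")
    if hit: break
hold(.2); st()
I=snap("d")
print(crop(I["side"],"d_s",proj("side",[*HOOK,.13])[0],(60,45),8))
print(crop(I["top"],"d_t",proj("top",[*HOOK,.13])[0],(60,45),8))
E
```

```text
d-0.05 hitFalse t 10.6 p [0.5852 0.2884 0.1225] F [ 0.5  1.  -1.8] open 0.0494 q6 1.8
d-0.003 hitFalse t 11.5 p [0.632  0.2935 0.1225] F [ 0.  -0.1 -1.5] open 0.0488 q6 1.78
 t 11.7 p [0.632  0.2935 0.1228] F [-0.  -0.9 -2. ] open 0.0494 q6 1.78
(112, 193)
(93, 107)
```

View pics/d_s.png

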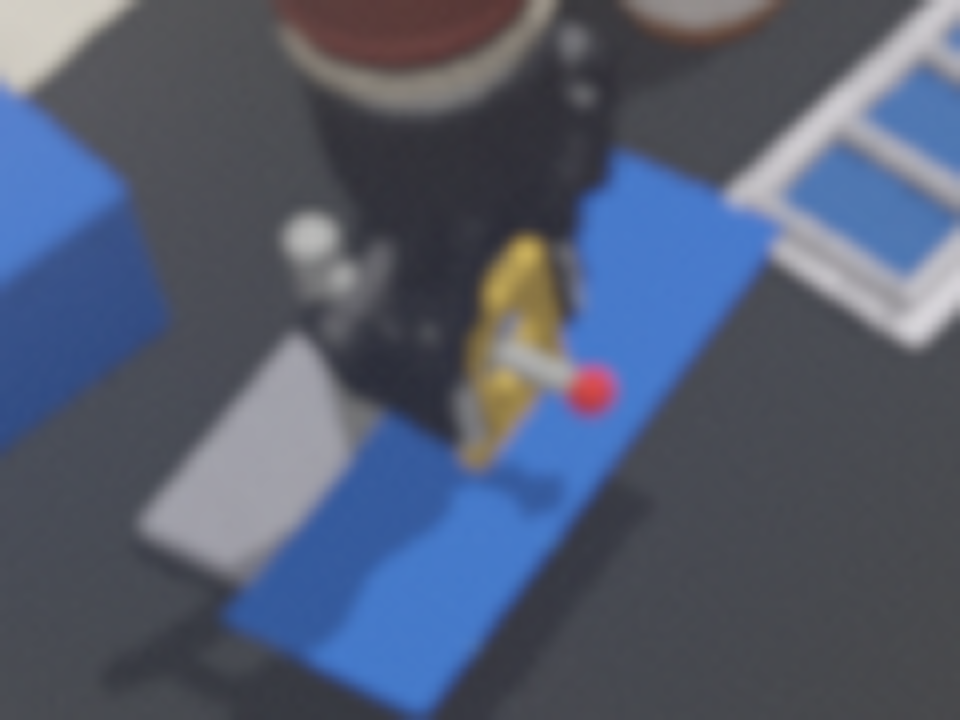

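View pics/d_t.png

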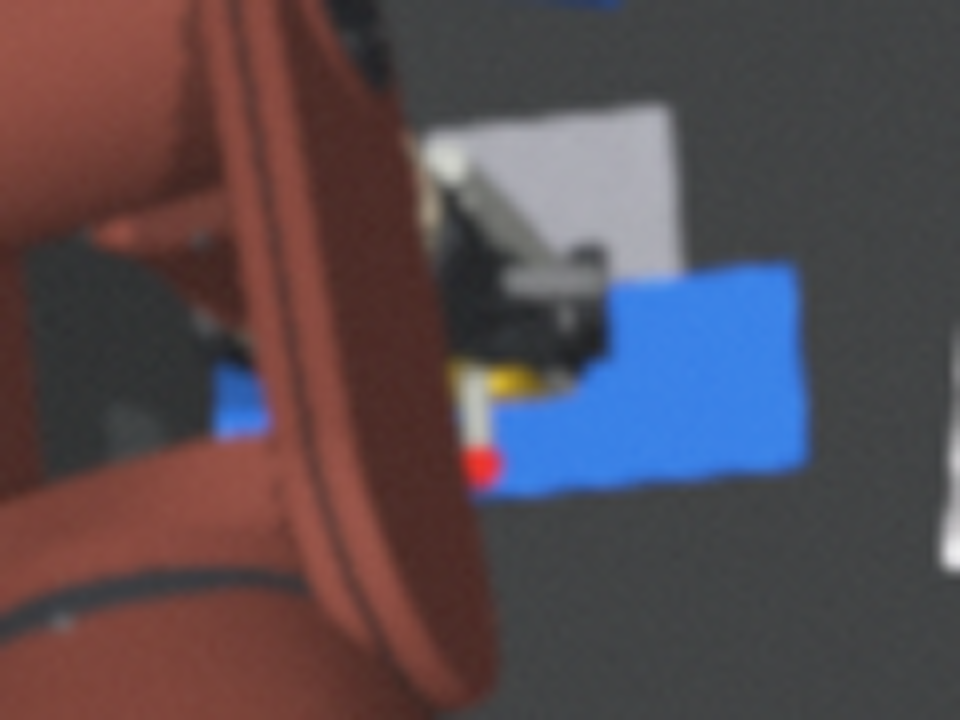

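The ball (side (186,242)) now stands out through the eye of the yellow tab. Next I'll lower, release and retract.

```bash
python3 - <<'E'
from h import *
p=observe()["eef_pos"]
hit=move_l([p[0],p[1],.1227-.014],.03,max_force=4); st(f"low hit{hit}")
gripper_to(.085,60); st("open"); hold(.3)
p=observe()["eef_pos"]
print(move_l([p[0],p[1],.20],.08,max_force=8)); st("up")
print(move_l([p[0],p[1],.30],.2)); 
movep([.45,.0,.35],ori(np.pi/2,[.45,0,.35])); st()
I=snap("e")
print(crop(I["side"],"e_s",proj("side",[*HOOK,.13])[0],(60,45),8))
print(crop(I["top"],"e_t",proj("top",[*HOOK,.13])[0],(60,45),8))
E
```

```text
low hitTrue t 12.2 p [0.6325 0.2936 0.1136] F [-1.  -0.6  3.8] open 0.0491 q6 1.78
open t 12.6 p [0.6315 0.2933 0.1122] F [0.3 0.2 0.3] open 0.085 q6 1.78
False
up t 14.2 p [0.6312 0.2932 0.199 ] F [0.5 0.8 0.1] open 0.0851 q6 1.78
False
 t 16.1 p [4.504e-01 4.000e-04 3.497e-01] F [0.4 0.5 0.7] open 0.0849 q6 1.4
(112, 193)
(93, 107)
```

View pics/e_s.png

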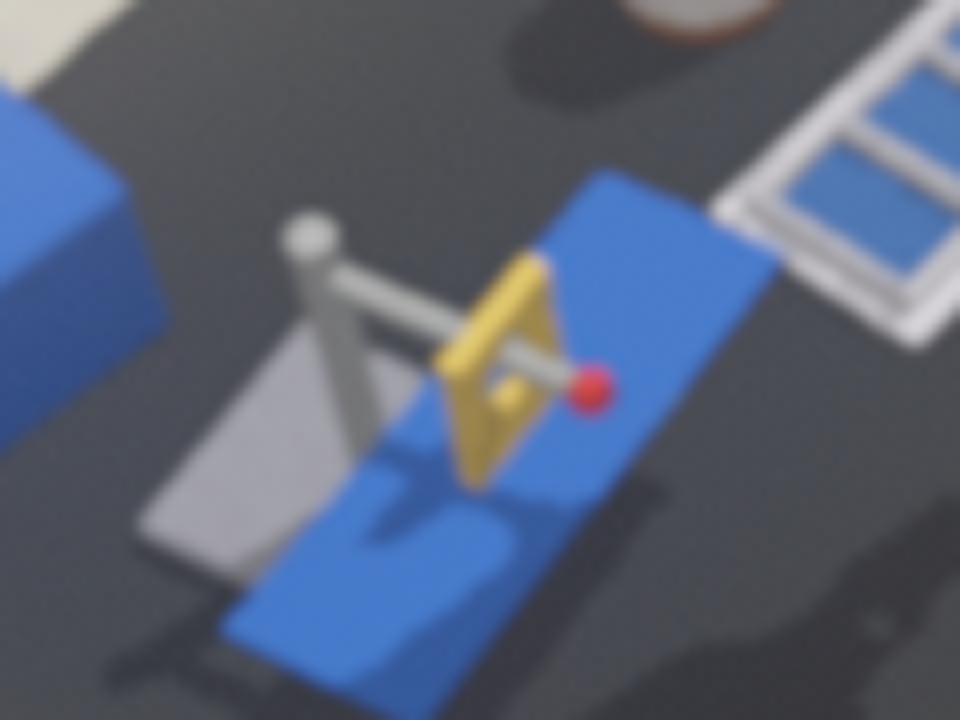

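View pics/e_t.png

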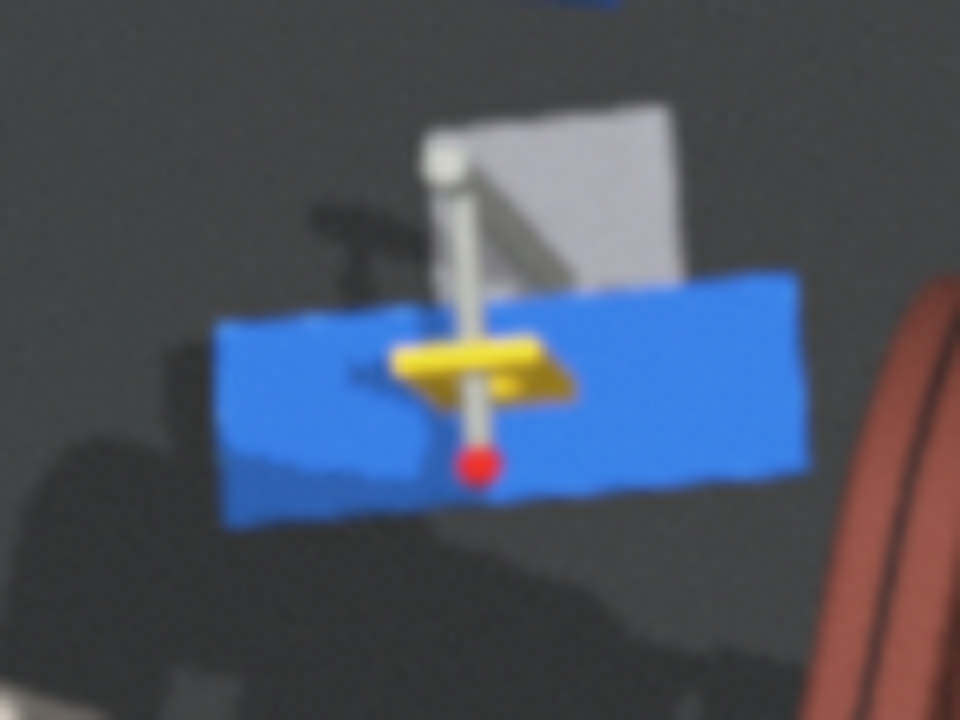

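View pics/e_top.png

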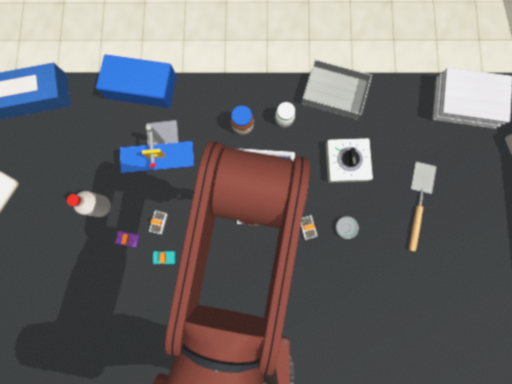

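The cover hangs centred on the peg: tab at top (151,152), level. Next is the first block, the leftmost at top (158,222), which goes to pocket 4.

```bash
cat >> h.py <<'E'
B0={0:(.4742,.0389,.075),1:(.4561,.1562,-.31),2:(.4415,.3038,-.22),3:(.4297,-.1652,.265)}
def pocket(i): 
    d=(i-3)*.048; return CAR+d*np.array([-np.sin(CARY),np.cos(CARY)])
def locate(cam,img,s0,r=22):
    c=contour(img,proj(cam,[s0[0],s0[1],.02])[0],120,r); s,e=fit([(cam,c)],BLOCK,s0); return s,e,c
def grab(s,t=.0170,up=.10):
    o=ori(s[2],[s[0],s[1],.1]); gripper_to(.045,60)
    movep([s[0],s[1],.11],o); hit=move_l([s[0],s[1],t],.08,max_force=8); st(f"down hit{hit}")
    if hit: return False
    gripper_to(.0,60); a=st("grip"); move_l([s[0],s[1],up],.12); b=st("lift"); return b["opening"]>.009
def carry(i,z=.075):
    p=pocket(i); o=ori(CARY,[*p,z]); move_l([*p,.10],.2,rotation=o); hold(.2); return st("over")
def lower(i,dx=0,dy=0,t=.0170):
    p=pocket(i)+[dx,dy]; move_l([*p,.05],.1); hit=move_l([*p,.0065+t],.03,max_force=8); return hit,st(f"low hit{hit}")
E
python3 - <<'E'
from h import *
I={n:np.load(f"e_{n}.npz")["p"] for n in("top","side")}
A={n:np.load(f"a_{n}.npz")["p"] for n in("top","side")}
for k in (2,):
  for n in I: print(n,locate(n,I[n],B0[k])[:2],locate(n,A[n],B0[k])[:2])
s=B0[2]; x=locate("side",I["side"],s)[0]-locate("side",A["side"],s)[0]; print("moved",x)
if np.linalg.norm(x[:2])<.002:
    print(grab(s)); hold(.2); J=snap("f"); crop(J["side"],"f_s",proj("side",[s[0],s[1],.1])[0],(50,38),8)
E
```

```text
top (array([ 0.44128616,  0.30536821, -0.22858426]), np.float64(0.44846252434782635)) (array([ 0.44126765,  0.3053245 , -0.22962572]), np.float64(0.4443034285691136))
side (array([ 0.44166102,  0.30240954, -0.20635102]), np.float64(0.3127806607786636)) (array([ 0.44167114,  0.30241901, -0.20653127]), np.float64(0.3108957496820035))
moved [-1.01191667e-05 -9.47107430e-06  1.80253522e-04]
down hitFalse t 19.5 p [0.442  0.3041 0.0176] F [-0.   0.6 -0.2] open 0.045 q6 0.68
grip t 19.9 p [0.4421 0.3041 0.0177] F [ 0.4 -0.7  3.6] open 0.0125 q6 0.68
lift t 20.7 p [0.4408 0.3035 0.0991] F [ 0.1  0.4 -1.4] open 0.0122 q6 0.68
True
```

View pics/f_s.png

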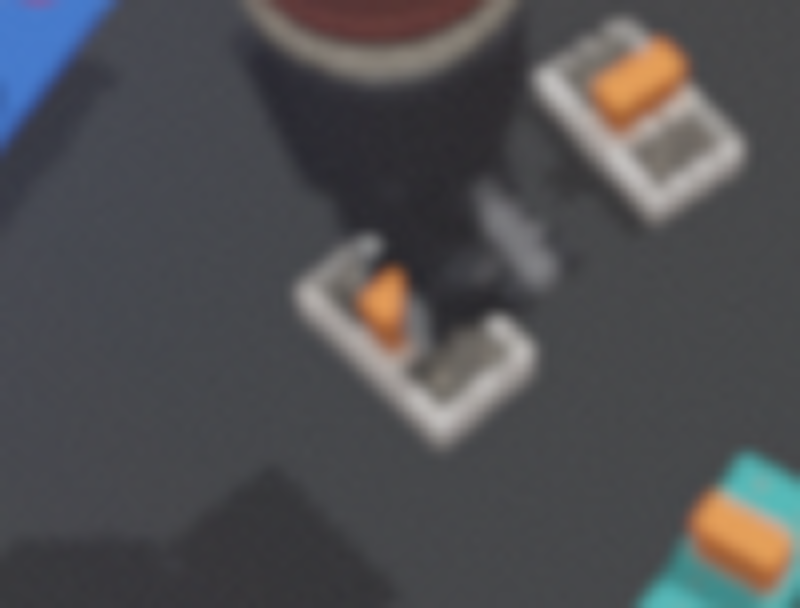

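The block is held level in the side view. I'll carry it to pocket 4.

```bash
python3 - <<'E'
from h import *
o=carry(4); J=snap("g"); p=pocket(4); print(p)
crop(J["side"],"g_s",proj("side",[*p,.08])[0],(50,38),8)
hit,o=lower(4); hold(.1); J=snap("g2"); crop(J["side"],"g2_s",proj("side",[*p,.03])[0],(50,38),8)
E
```

```text
over t 22.9 p [0.6309 0.0569 0.1001] F [ 0.3  0.2 -1.9] open 0.0126 q6 0.03
[0.63112618 0.05621072]
low hitTrue t 24.5 p [0.6306 0.0562 0.0237] F [-1.5  0.5  4.8] open 0.0126 q6 0.03
```

View pics/g_s.png

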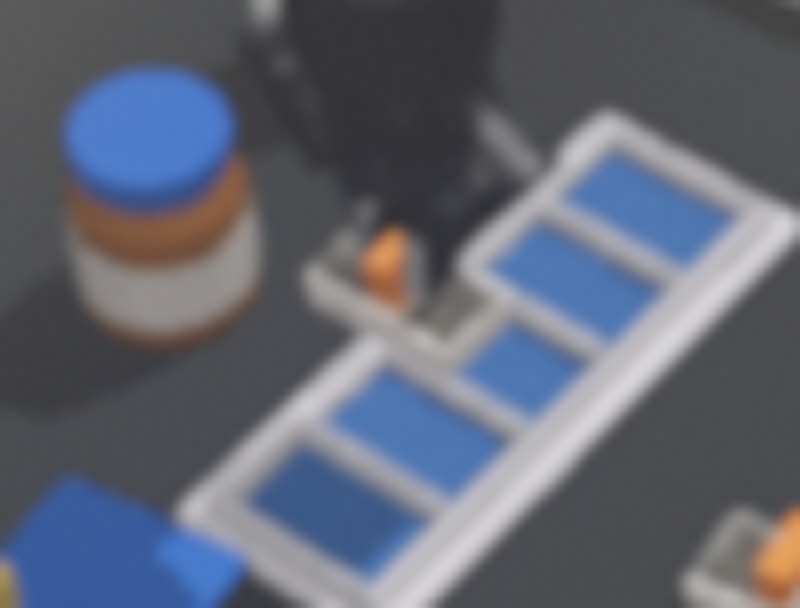

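View pics/g2_s.png

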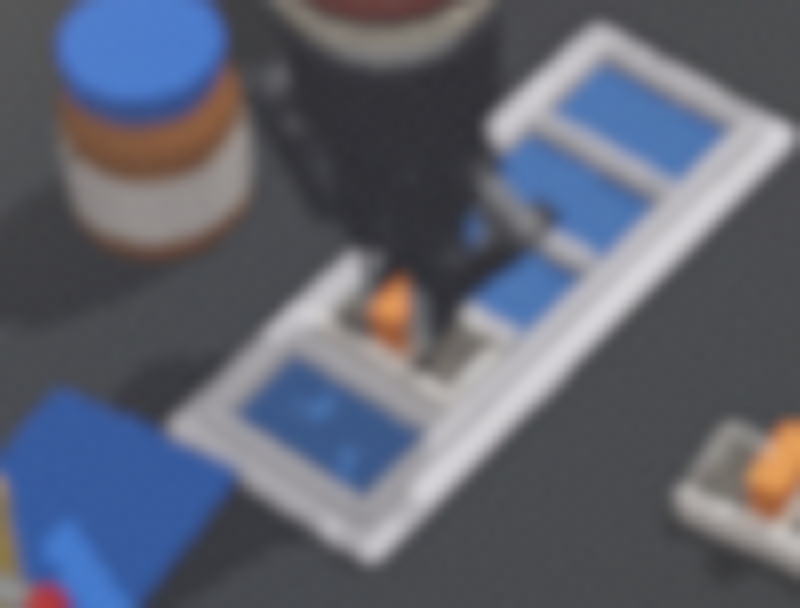

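Floor contact came at the expected height (underside about 6 mm), and the block is inside pocket 4 in the picture. I'll release it and do the next one.

```bash
python3 - <<'E'
from h import *
A={n:np.load(f"a_{n}.npz")["p"] for n in("top","side")}
p=pocket(4)
gripper_to(.045,60); move_l([*p,.12],.15); st("rel")
J=snap("h"); crop(J["side"],"h_s",proj("side",[*p,.03])[0],(50,38),8)
for k in (0,1,3):
  for n in J:
    try:
      c=locate(n,J[n],B0[k]); a=locate(n,A[n],B0[k]); print(k,n,"delta",np.round(c[0]-a[0],4),round(c[1],2))
    except Exception as e: print(k,n,e)
# seated block relative to carrier, side
s,e,_=locate("side",J["side"],(p[0],p[1],CARY)); print(s-[*p,CARY],e)
E
```

```text
rel t 25.9 p [0.6304 0.0562 0.119 ] F [ 0.2  1.  -0.8] open 0.0448 q6 0.03
0 top delta [-0.0014  0.003   0.2048] 1.5
0 side delta [-0.     -0.     -0.0024] 0.32
1 top delta [-0.0031 -0.0076  0.1697] 13.57
1 side delta [0.     0.     0.0007] 0.26
3 top delta [0.0413 0.0175 0.0337] 0.75
3 side delta [ 0.0426  0.0173 -0.0263] 1.11
[-0.00153993 -0.00356438  1.01126231] 11.785722960978102
```

View pics/h_s.png

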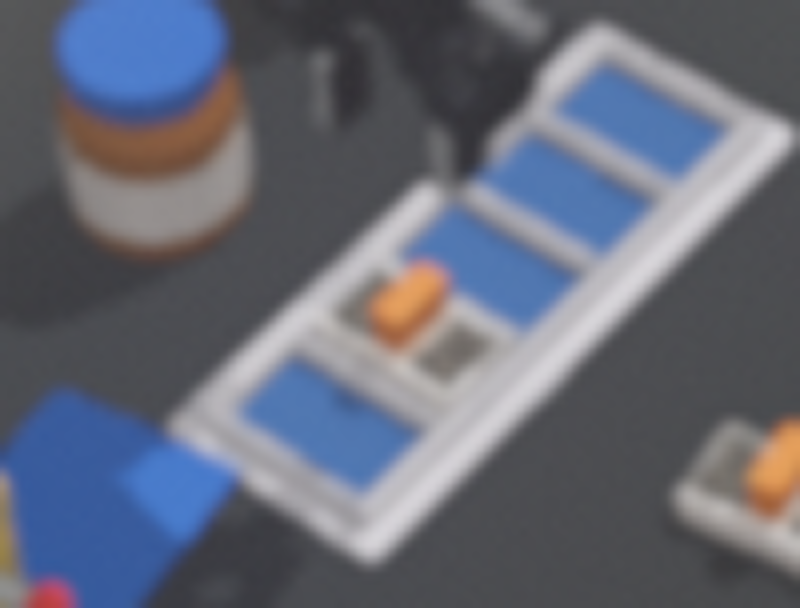

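View pics/h_side.png

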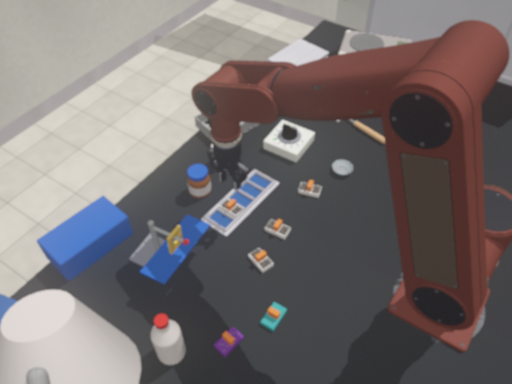

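The block is seated in pocket 4, at side (231,205). The rightmost block has been knocked aside by about 45 mm and is now at side (310,188). Block b1 (side (260,259)) hasn't moved and goes to pocket 3 next.

```bash
cat >> h.py <<'E'
def job(s,i,tag):
    if not grab(s): print("GRAB FAIL"); return False
    o=carry(i); J=snap(tag+"c"); crop(J["side"],tag+"c_s",proj("side",[*pocket(i),.07])[0],(50,38),8)
    if o["opening"]<.009: print("DROPPED"); return False
    hit,o=lower(i); p=pocket(i)
    if o["eef_pos"][2]>.0255 or o["opening"]<.009: print("NOT DOWN"); snap(tag+"x"); return False
    gripper_to(.045,60); move_l([*p,.12],.15); st("rel"); J=snap(tag); crop(J["side"],tag+"_s",proj("side",[*p,.03])[0],(50,38),8); return True
E
python3 - <<'E'
from h import *
print(job(B0[1],3,"i"))
E
```

```text
down hitFalse t 28.4 p [0.4567 0.1563 0.0176] F [-0.6  0.9  0.7] open 0.0452 q6 0.48
grip t 28.7 p [0.4567 0.1563 0.0176] F [-0.7  0.8  4.9] open 0.0124 q6 0.48
lift t 29.6 p [0.4554 0.1561 0.0992] F [ 0.2 -0.5 -0.7] open 0.0121 q6 0.48
over t 31.1 p [0.6278 0.009  0.1001] F [ 0.9  0.1 -0.2] open 0.0128 q6 -0.05
low hitTrue t 32.6 p [0.6277 0.0083 0.0237] F [-0.2  0.4  4.1] open 0.0123 q6 -0.05
rel t 33.9 p [0.6274 0.0084 0.119 ] F [-0.1  0.2 -0.7] open 0.0453 q6 -0.05
True
```

```bash
python3 - <<'E'
import cv2,numpy as np
a=[cv2.imread(f"pics/{k}_s.png") for k in("ic","i")]
cv2.imwrite("pics/i_m.png",cv2.resize(np.hstack(a),(800,304)))
E
```

```text
(no output)
```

View pics/i_m.png

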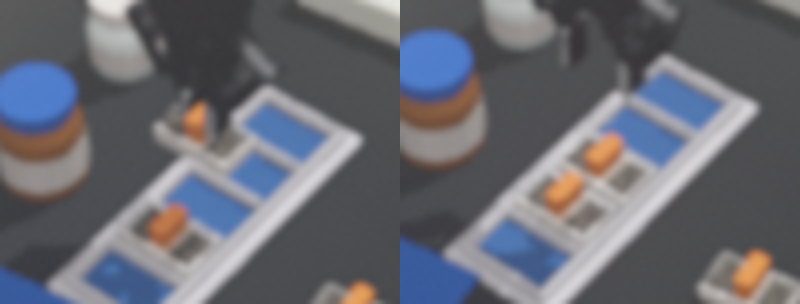

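View pics/i_side.png

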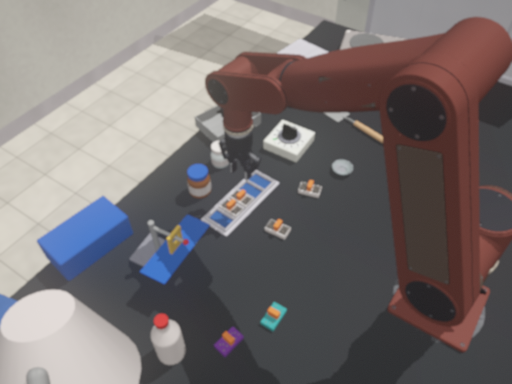

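Two are seated, in pockets 4 and 3. b0 is next, at side (278,228), going to pocket 2. I'll check it hasn't moved first.

```bash
python3 - <<'E'
from h import *
A=np.load("a_side.npz")["p"];p=np.load("i_side.npz")["p"]
d=locate("side",p,B0[0])[0]-locate("side",A,B0[0])[0]; print(d)
if np.linalg.norm(d[:2])<.002:
    print(job(B0[0],2,"j"))
    a=[cv2.imread(f"pics/{k}_s.png") for k in("jc","j")]
    cv2.imwrite("pics/j_m.png",cv2.resize(np.hstack(a),(800,304)))
    J={n:np.load(f"j_{n}.npz")["p"] for n in("top","side")}
    s0=(.471,-.148,.25)
    for n in J: print(n,locate(n,J[n],s0)[:2])
    print(crop(J["top"],"j_t",proj("top",[*s0[:2],.03])[0],(50,38),8))
    print(crop(J["side"],"j_ss",proj("side",[*s0[:2],.03])[0],(50,38),8))
E
```

```text
[-2.74222673e-06 -4.75701131e-05 -2.55804709e-03]
down hitFalse t 36.2 p [0.4748 0.0389 0.0176] F [0.3 0.1 0.3] open 0.045 q6 -0.16
grip t 36.5 p [0.4748 0.0389 0.0176] F [-0.4 -0.8  4. ] open 0.0127 q6 -0.16
lift t 37.4 p [0.4734 0.0389 0.0991] F [-0.8 -0.5 -1.5] open 0.0129 q6 -0.16
over t 38.6 p [ 0.6246 -0.0391  0.1   ] F [-0.1  0.4 -0.2] open 0.0126 q6 -0.13
low hitTrue t 40.2 p [ 0.6247 -0.0395  0.0237] F [-0.5 -0.3  5.1] open 0.0127 q6 -0.13
rel t 41.4 p [ 0.6245 -0.0395  0.119 ] F [-0.2 -0.1  0.1] open 0.0449 q6 -0.13
True
top (array([ 0.48514239, -0.1407846 ,  0.32970746]), np.float64(3.4460627189547997))
side (array([ 0.4731503 , -0.14834044,  0.25070311]), np.float64(0.4012226764932315))
(253, 175)
(260, 146)
```

View pics/j_m.png

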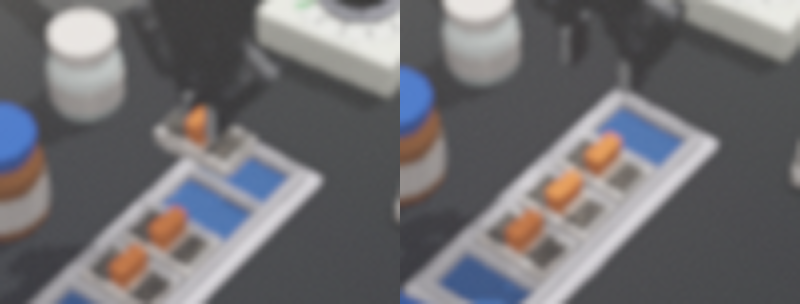

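View pics/j_t.png

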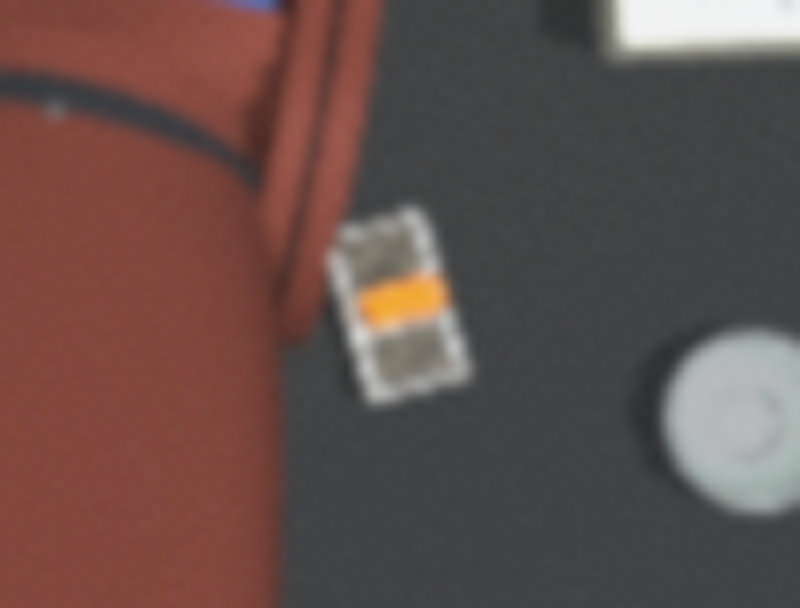

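View pics/j_ss.png

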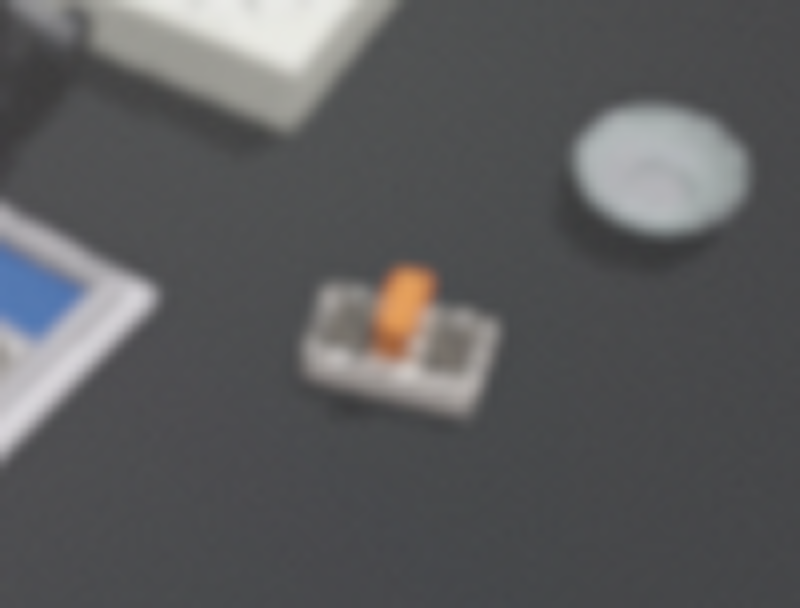

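Three are seated, in pockets 4, 3 and 2. The knocked block is upright and clear at side (310,189), and the side fit puts it at (0.473,-0.148). It goes to pocket 1.

```bash
python3 - <<'E'
from h import *
print(job((.4738,-.1475,.257),1,"k"))
a=[cv2.imread(f"pics/{k}_s.png") for k in("kc","k")]
cv2.imwrite("pics/k_m.png",cv2.resize(np.hstack(a),(800,304)))
E
```

```text
down hitFalse t 43.8 p [ 0.4744 -0.1478  0.0176] F [-0.2  0.6 -0.4] open 0.0445 q6 -0.72
grip t 44.2 p [ 0.4744 -0.1478  0.0177] F [-0.5 -0.6  4.6] open 0.0123 q6 -0.72
lift t 45.0 p [ 0.4731 -0.1472  0.0992] F [ 0.2  0.7 -1.3] open 0.0125 q6 -0.72
over t 46.2 p [ 0.6216 -0.088   0.1   ] F [ 0.3  0.6 -0.9] open 0.0125 q6 -0.2
low hitTrue t 47.7 p [ 0.6218 -0.0874  0.0237] F [-0.2  0.5  4.5] open 0.0125 q6 -0.2
rel t 49.0 p [ 0.6216 -0.0874  0.119 ] F [ 0.4 -0.2  0.3] open 0.0451 q6 -0.2
True
```

View pics/k_m.png

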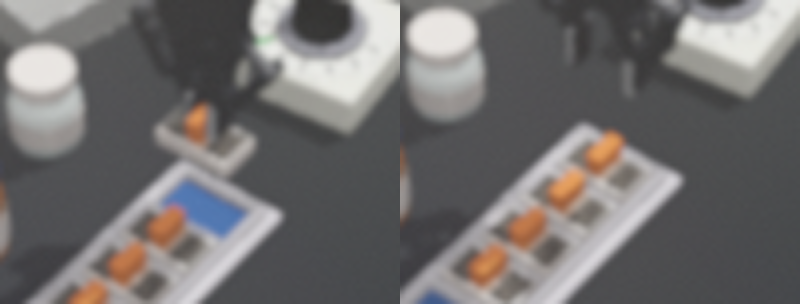

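View pics/k_side.png

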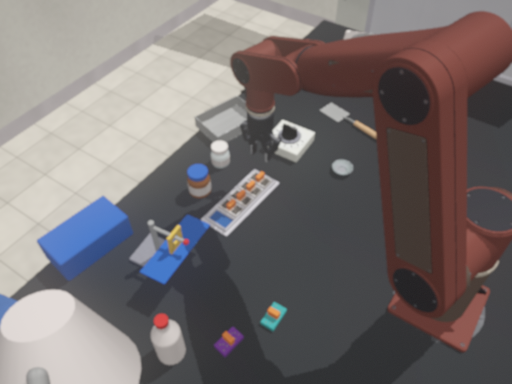

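All four are placed. I'll park the arm aside for a clear view of the carrier, the cover and the dial.

```bash
python3 - <<'E'
from h import *
p=observe()["eef_pos"]; move_l([p[0],p[1],.3],.2)
movep([.205,-.59,.30],ori(-1.236,[.205,-.59,.30])); st("park"); I=snap("l")
crop(I["top"],"l_t",proj("top",[*CAR,.02])[0],(48,24),8)
crop(I["side"],"l_s",proj("side",[*CAR,.02])[0],(48,36),8)
crop(I["top"],"l_d",proj("top",[.6426,-.296,.07])[0],(32,28),12)
crop(I["side"],"l_ds",proj("side",[.6426,-.296,.07])[0],(32,28),12)
for n in I:
  H=hsv(I[n]); m=cv2.inRange(H,(5,150,110),(20,255,255)); k,l,s,c=cv2.connectedComponentsWithStats(m)
  for i in range(1,k):
    if s[i,4]>12: w=ray(n,c[i],.042)[0,:2]-CAR; R=np.array([[np.cos(CARY),np.sin(CARY)],[-np.sin(CARY),np.cos(CARY)]]); print(n,np.round(c[i],1),s[i,4],"carrier frame mm",np.round(R@w*1000,1))
E
```

```text
park t 52.4 p [ 0.206  -0.5896  0.3001] F [ 0.1  0.  -0. ] open 0.0452 q6 -0.13
top [243.2 127. ] 28 carrier frame mm [110.8  38.2]
top [237.4 161.2] 36 carrier frame mm [-0.9 48.1]
top [252.4 162.2] 33 carrier frame mm [-0.8  1.4]
top [267.5 163.2] 35 carrier frame mm [ -0.7 -45.7]
top [282.5 164.2] 35 carrier frame mm [ -0.8 -92.2]
top [124.7 238.6] 49 carrier frame mm [-262.9  370. ]
top [162.1 257.3] 43 carrier frame mm [-309.9  250.3]
side [259.6 176.4] 16 carrier frame mm [ -6.7 -88. ]
side [250.2 185.7] 13 carrier frame mm [ -7.1 -39.4]
side [240.5 194.9] 19 carrier frame mm [-7.   7.6]
side [273.1 312.6] 57 carrier frame mm [-314.8  259.7]
side [227.8 337.8] 59 carrier frame mm [-267.4  378.7]
```

View pics/l_t.png

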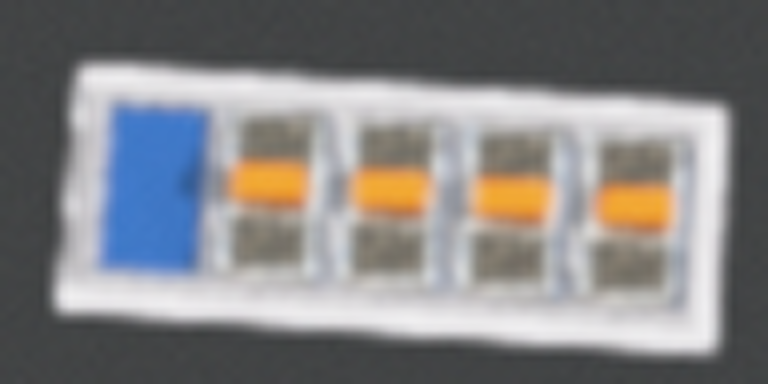

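View pics/l_s.png

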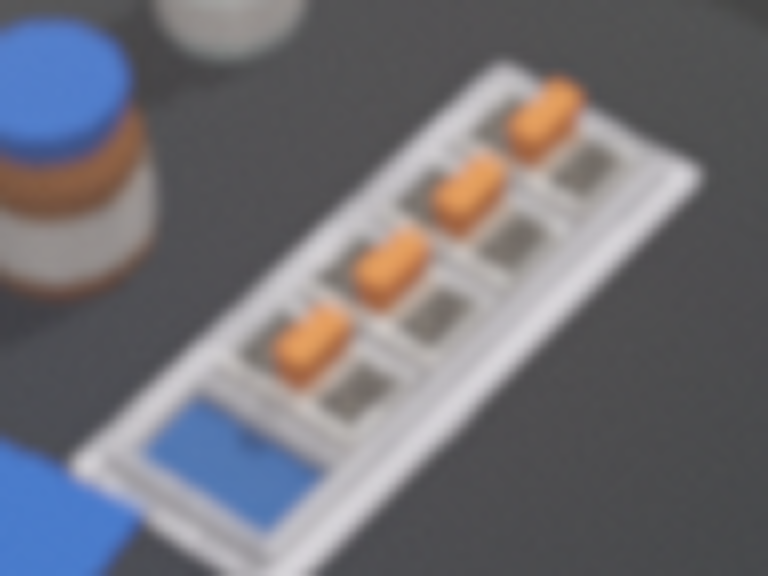

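View pics/l_d.png

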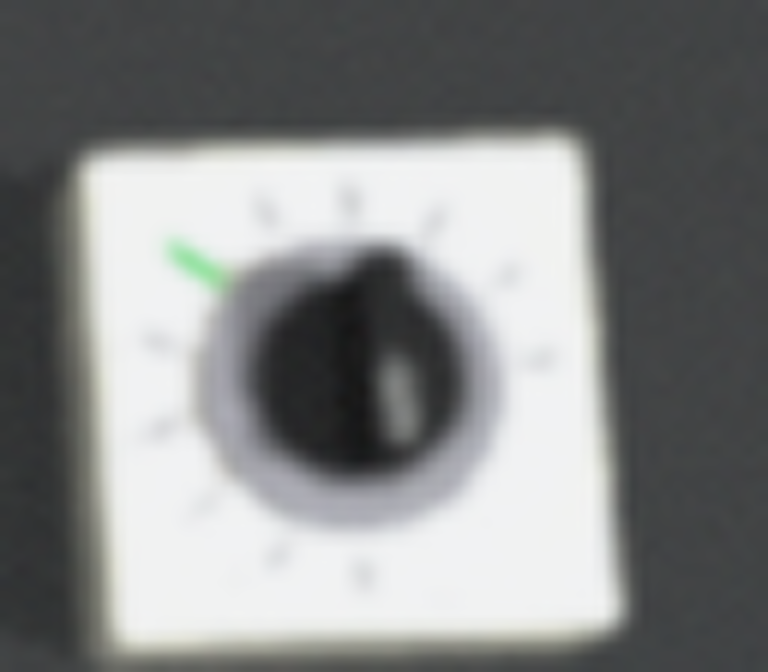

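View pics/l_ds.png

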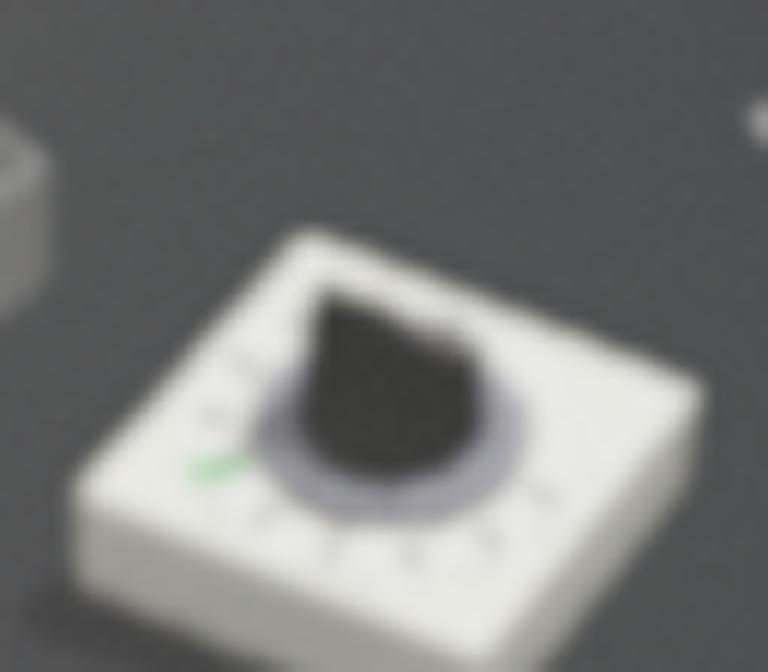

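View pics/l_top.png

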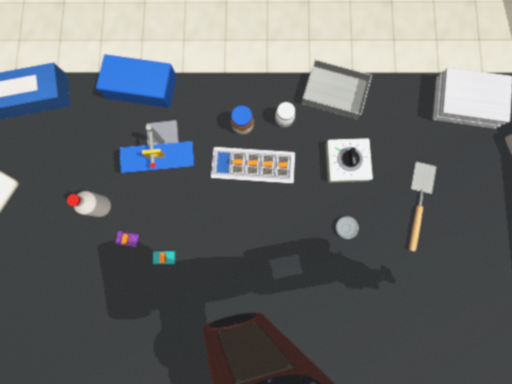

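All four blocks sit in pockets 4 to 1: the ribs are evenly spaced and centred, and no other white block is on the table. The cover is still hanging. The dial's white pointer is visible at l_d crop (400,400). Next I'll measure the dial angle.

```bash
cat >> h.py <<'E'
DIALC=np.array([.6426,-.2960]);DY=.038
def pointer(p):
    c=proj("top",[*DIALC,.082])[0]; 
    v,u=np.mgrid[:384,:512]; W=ray("top",np.c_[u.ravel(),v.ravel()],.082)[:,:2].reshape(384,512,2)-DIALC
    r=np.hypot(W[...,0],W[...,1]); g=p.max(2).astype(float)
    m=(r<.0235); w=np.clip(g-70,0,None)*m
    c=(W*w[...,None]).sum((0,1))/w.sum(); q=W[w>0]-c; ww=w[w>0]
    e,V=np.linalg.eigh((q*ww[:,None]).T@q/ww.sum()); d=V[:,1]; d=d*np.sign(d@c)
    ang=lambda t:(DY+np.pi-np.arctan2(t[1],t[0]))%(2*np.pi)
    return c,np.sqrt(e),"theta by centroid",ang(c),"by axis",ang(d)
E
python3 - <<'E'
from h import *
print(pointer(np.load("l_top.npz")["p"]))
pos=[*DIALC,.15]
for th in (0,2.3):
  a=DY-th+np.pi/2
  for k in(0,1):
    for dz in (0,):
      o=[0,np.pi/2,(a+k*np.pi-np.pi/2+np.pi)%(2*np.pi)-np.pi]; print(th,k,o,inverse_kinematics(pos,o))
E
```

```text
(array([ 0.00418426, -0.01225407]), array([0.00757083, 0.011725  ]), 'theta by centroid', np.float64(4.42134361693915), 'by axis', np.float64(3.1860009970278607))
0 0 [0, 1.5707963267948966, 0.038000000000000256] [-0.54298334  0.47436678  1.36013525  0.          1.30709063 -2.15177967]
0 1 [0, 1.5707963267948966, -3.103592653589793] [-5.42983339e-01  4.74366776e-01  1.36013525e+00 -4.44089210e-16
  1.30709063e+00  9.89812988e-01]
2.3 0 [0, 1.5707963267948966, -2.262] [-5.42983339e-01  4.74366776e-01  1.36013525e+00 -4.44089210e-16
  1.30709063e+00  1.48220334e-01]
2.3 1 [0, 1.5707963267948966, 0.8795926535897927] None
```

```bash
python3 - <<'E'
from h import *
c=proj("top",[.6426,-.296,.07])[0].astype(int)-[32,28]
f=lambda x,y:np.array([x,y])/12-.46+c
for n,pt in (("pt top",(393,345)),("pt mid",(400,400)),("pt low",(406,440)),("bar far end",(385,262))):
    w=ray("top",f(*pt),.082)[0,:2]-DIALC; print(n,np.round(w*1000,1))
a=ray("top",f(393,345),.082)[0,:2];b=ray("top",f(406,440),.082)[0,:2];e=ray("top",f(385,262),.082)[0,:2]
for d in (b-a,b-e,b-DIALC): print((DY+np.pi-np.arctan2(d[1],d[0])+np.pi)%(2*np.pi)-np.pi)
E
```

```text
pt top [-1.2  4.2]
pt mid [-15.2   2.9]
pt low [-25.3   1.8]
bar far end [20.1  5.4]
-0.06063605188724175
-0.04241204249310471
0.10871993337409824
```

```bash
python3 - <<'E'
from h import *
I={n:np.load(f"l_{n}.npz")["p"] for n in("top","side")}
# overlay of predicted geometry for DIALC
def ov(n,C,th,name,f=12):
    p=I[n]; c0=proj(n,[*C,.06])[0].astype(int); x0,y0=c0-[32,28]
    im=cv2.resize(np.ascontiguousarray(p[y0:y0+56,x0:x0+64,::-1]),None,fx=f,fy=f,interpolation=cv2.INTER_CUBIC)
    T=lambda P:((proj(n,P)-[x0,y0]+.5)*f-.5).astype(int)
    t=np.linspace(0,2*np.pi,60)
    cir=np.c_[C[0]+.028*np.cos(t),C[1]+.028*np.sin(t),0*t+.052]
    cv2.polylines(im,[T(cir)],True,(0,0,255),1)
    ph=DY-th; R=np.array([[np.cos(ph),-np.sin(ph)],[np.sin(ph),np.cos(ph)]])
    b=np.array([[-.0265,-.007],[.0265,-.007],[.0265,.007],[-.0265,.007]])@R.T+C
    cv2.polylines(im,[T(np.c_[b,np.full(4,.082)])],True,(0,255,255),1)
    q=np.array([[-.0265,0],[0,0]])@R.T+C; cv2.polylines(im,[T(np.c_[q,[.082]*2])],False,(0,255,0),1)
    cv2.imwrite(f"pics/{name}.png",im)
ov("top",DIALC,0.05,"o_t"); ov("side",DIALC,0.05,"o_s")
E
```

```text
(no output)
```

View pics/o_t.png

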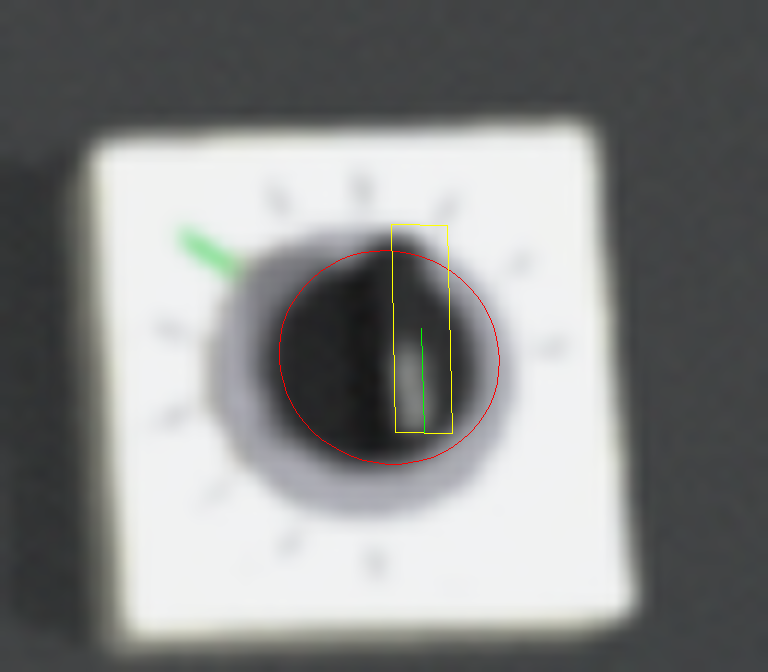

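View pics/o_s.png

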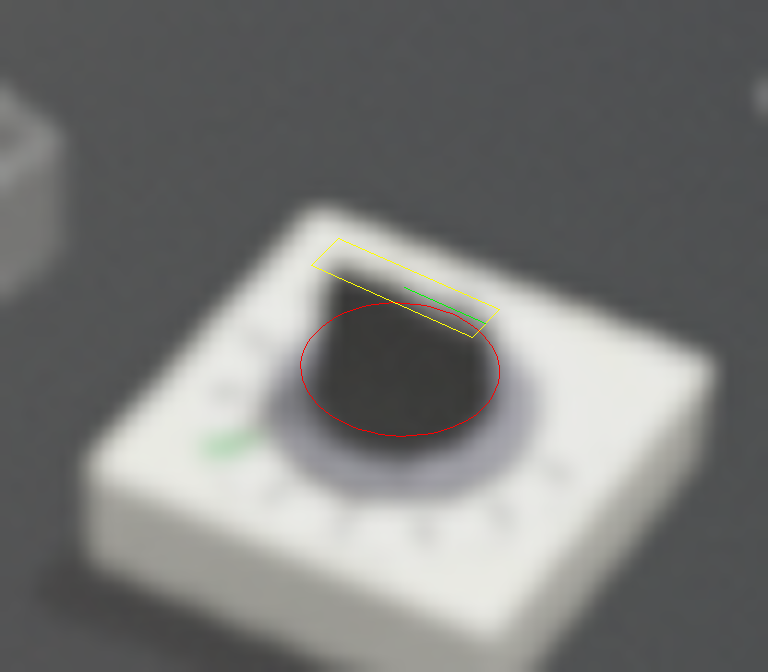

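```bash
python3 - <<'E'
from h import *
np.set_printoptions(linewidth=220,precision=0,suppress=True)
z=np.load("l_top.npz");P=cloud("top",z["d"]); c=proj("top",[*DIALC,.06])[0].astype(int)
print("cols",c[0]-14,"rows",c[1]-14)
print((P[c[1]-14:c[1]+12,c[0]-16:c[0]+14,2]*1000).astype(int))
m=(abs(P[...,0]-.642)<.06)&(abs(P[...,1]+.296)<.06)
g=z["p"].max(2); print("box top z",np.median(P[...,2][m&(g>215)]))
z=np.load("l_side.npz");P=cloud("side",z["d"]);g=z["p"].max(2);m=(abs(P[...,0]-.642)<.06)&(abs(P[...,1]+.296)<.06)&(P[...,2]>.03)
print("side box top",np.median(P[...,2][m&(g>215)]),"dark max z",np.percentile(P[...,2][m&(g<100)],[50,90,98]))
E
```

```text
cols 338 rows 142
[[  37   37   34   38   36   38   37 1098   41   42   34   40   38   39   39   38   35   39   37   42   38   42   37   36   38   40   37   42   38   38]
 [  38   35   40   39   37   36   38   41   38   37   39   38   40   41   39   38   39   39   39   39   40   35   38   38   40   40   42   35   37   40]
 [  39   41   36   38   40   41   39   42   42   38   36   36   35   37   36   41   37   40   39   36   38   39   38   38   40   38   37   41   36   37]
 [  39   39   38   40   37   39   40   39   36   41   40   40   41   36   40   38   39   42   42   39   36   36   38   37   38   35   40   36   37   40]
 [  38   40   41   39   39   40   38   37   42   41   37   37   41   41   38   37   38   40   41   43   37   37   38   36   39   36   36   38   33   37]
 [  40   39   36   38   38   41   38   37   41   44   44   44   41   44   43   42   43   44   36   39   37   39   41   40   39   40   35   36   38   39]
 [  41   39   35   44   37   37   38   48   44   43   46   44   45   43   78   83   81   84   84   45   39   38   37   41   43   40   38   38   37   38]
 [  37   40
[... 2282 characters left out ...]
]
 [  39   35   39   45   42   44   46   44   52   51   52   52   50   55   65   81   80   81   85   83   57   52   43   44   45   41   42   37   38   40]
 [1098   34   38   45   46   45   42   45   45   52   51   50   51   55   64   72   74   71   74   50   49   43   46   43   46   45   36   37   38   36]
 [  40   42   36   39   42   47   43   45   44   45   50   53   53   52   62   62   60   60   52   49   43   42   44   45   44   41   41   41   40   39]
 [  37   39   41   39   42   45   42   43   43   44   42   45   45   48   50   51   53   46   46   44   42   47   41   43   40   40   39   39   40   37]]
box top z 0.03899785650847698
side box top 0.039175650710776555 dark max z [0. 0. 0.]
```

```bash
cat >> h.py <<'E'
def barfit(d):
    P=cloud("top",d); m=(abs(P[...,0]-.64)<.05)&(abs(P[...,1]+.294)<.05)
    v,u=np.nonzero(m&(P[...,2]>.076)&(P[...,2]<.09)); 
    W=ray("top",np.c_[u,v],.082)[:,:2].astype(np.float32)
    (cx,cy),(w,h),an=cv2.minAreaRect(W*1000)
    c=W.mean(0); q=W-c; e,V=np.linalg.eigh(q.T@q); d=V[:,1]
    v,u=np.nonzero(m&(P[...,2]>.048)&(P[...,2]<.09)); D=ray("top",np.c_[u,v],.052)[:,:2]
    return c,(cx,cy,w,h,an),"axis angle",np.arctan2(d[1],d[0])%np.pi,len(W)
E
python3 - <<'E'
from h import *
z=np.load("l_top.npz"); print(barfit(z["d"]))
for n in ("a","e","l"): print(barfit(np.load(f"{n}_top.npz")["d"])[0])
P=cloud("top",z["d"]); v,u=np.nonzero((abs(P[...,0]-.64)<.05)&(abs(P[...,1]+.294)<.05)&(P[...,2]>.041)&(P[...,2]<.0475)); W=ray("top",np.c_[u,v],.044)[:,:2]
(c,r)=cv2.minEnclosingCircle(W.astype(np.float32)); print("ring",c,r)
E
```

```text
(array([ 0.63934654, -0.28965825], dtype=float32), (639.3278198242188, -289.410400390625, 14.836676597595215, 49.33589553833008, 88.14912414550781), 'axis angle', np.float32(0.051237345), 87)
[ 0.63804966 -0.28985408]
[ 0.63934827 -0.28974748]
[ 0.63934654 -0.28965825]
ring (0.6371345520019531, -0.29230254888534546) 0.06502074748277664
```

```bash
python3 - <<'E'
from h import *
I={n:np.load(f"l_{n}.npz")["p"] for n in("top","side")}
f=12; n="top"
c0=proj(n,[.64,-.293,.06])[0].astype(int)
def ov(n,boxes,C,name):
    p=I[n]; x0,y0=proj(n,[.64,-.293,.04])[0].astype(int)-[33,25]
    im=cv2.resize(np.ascontiguousarray(p[y0:y0+50,x0:x0+66,::-1]),None,fx=f,fy=f,interpolation=cv2.INTER_CUBIC)
    T=lambda P:((proj(n,P)-[x0,y0]+.5)*f-.5).astype(int)
    for s,col in boxes:
        q=np.array([[-1,-1],[1,-1],[1,1],[-1,1]])*.065
        for z in (0,.038): cv2.polylines(im,[T(place(np.c_[q,[0]*4],s,z))],True,col,1)
    t=np.linspace(0,2*np.pi,60)
    cv2.polylines(im,[T(np.c_[C[0]+.028*np.cos(t),C[1]+.028*np.sin(t),0*t+.052])],True,(255,0,0),1)
    b=place(np.array([[-.0265,-.007,0],[.0265,-.007,0],[.0265,.007,0],[-.0265,.007,0]]),(*C,.045),.082); cv2.polylines(im,[T(b)],True,(0,255,255),1)
    cv2.imwrite(f"pics/{name}.png",im)
B=[((.6426,-.296,.038),(0,0,255)),((.639,-.290,.038),(0,255,0))]
ov("top",B,(.639,-.290),"p_t"); ov("side",B,(.639,-.290),"p_s")
E
```

```text
(no output)
```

View pics/p_t.png

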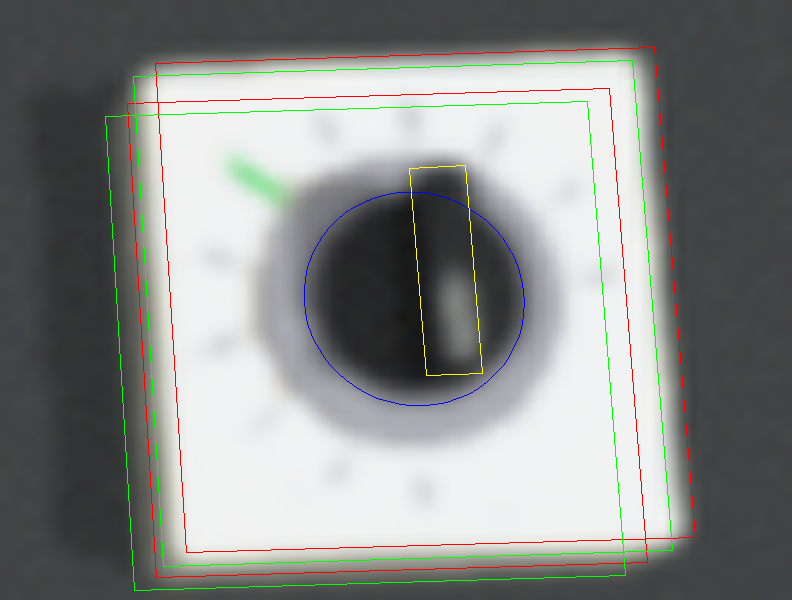

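View pics/p_s.png

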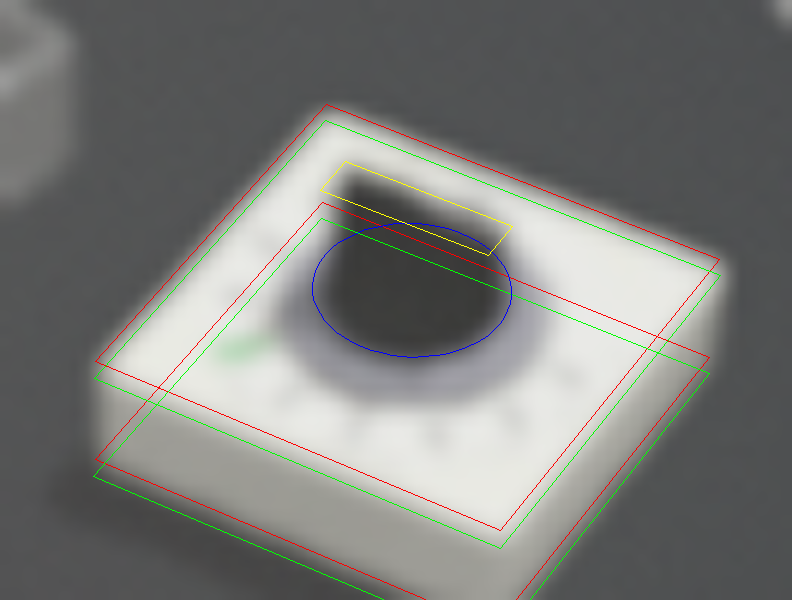

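```bash
python3 - <<'E'
from h import *
x0,y0=proj("top",[.64,-.293,.04])[0].astype(int)-[33,25]
T=np.array([(425,492),(338,472),(263,422),(222,345),(215,257),(262,180),(328,128),(408,122),(495,137),(568,190),(603,275)],float)
W=ray("top",(T+.5)/12-.5+[x0,y0],.038)[:,:2]
k=np.arange(11)*.46
# tick i at C + r*(-(cos,sin)) of angle (Y - k) ; green may have different r
r=least_squares(lambda p:np.r_[[*( (p[:2]+p[2]*np.array([-np.cos(p[3]-a),-np.sin(p[3]-a)])-w)) for i,(a,w) in enumerate(zip(k,W)) if i!=5]].ravel() if False else np.concatenate([p[:2]+p[2]*np.array([-np.cos(p[3]-a),-np.sin(p[3]-a)])-w for i,(a,w) in enumerate(zip(k,W)) if i!=5]),[.64,-.293,.05,.04],x_scale=[.01,.01,.01,.1])
print(r.x,np.round(r.fun*1000,1)); d=W[5]-r.x[:2]; print("green angle th",(r.x[3]+np.pi-np.arctan2(d[1],d[0]))%(2*np.pi))
E
```

```text
File "<stdin>", line 7
    r=least_squares(lambda p:np.r_[[*( (p[:2]+p[2]*np.array([-np.cos(p[3]-a),-np.sin(p[3]-a)])-w)) for i,(a,w) in enumerate(zip(k,W)) if i!=5]].ravel() if False else np.concatenate([p[:2]+p[2]*np.array([-np.cos(p[3]-a),-np.sin(p[3]-a)])-w for i,(a,w) in enumerate(zip(k,W)) if i!=5]),[.64,-.293,.05,.04],x_scale=[.01,.01,.01,.1])
                                    ^^^^^^^^^^^^^^^^^^^^^^^^^^^^^^^^^^^^^^^^^^^^^^^^^^^^^^^^^^^^^^
SyntaxError: iterable unpacking cannot be used in comprehension
```

```bash
python3 - <<'E'
from h import *
x0,y0=proj("top",[.64,-.293,.04])[0].astype(int)-[33,25]
T=np.array([(425,492),(338,472),(263,422),(222,345),(215,257),(262,180),(328,128),(408,122),(495,137),(568,190),(603,275)],float)
W=ray("top",(T+.5)/12-.5+[x0,y0],.038)[:,:2]
k=np.arange(11)*.46
def f(p): return np.concatenate([p[:2]-p[2]*np.array([np.cos(p[3]-a),np.sin(p[3]-a)])-w for i,(a,w) in enumerate(zip(k,W)) if i!=5])
r=least_squares(f,[.64,-.293,.05,.04],x_scale=[.01,.01,.01,.1])
print(r.x,np.round(r.fun*1000,1)); d=W[5]-r.x[:2]; print("green angle th",(r.x[3]+np.pi-np.arctan2(d[1],d[0]))%(2*np.pi))
E
```

```text
[ 0.64156175 -0.29270389  0.05015623  0.04310495] [ 0.   0.  -0.8  0.4 -0.  -0.2  0.2 -0.  -0.3 -1.1 -0.6  0.9  2.1 -0.8
  0.  -0.4 -1.   0.8  0.4  0.4]
green angle th 2.3261408912354797
```

Three estimates of the dial axis differ by a few mm: box outline, tick circle and bar depth. The tick circle (0.6416,-0.2927) lies between the other two. I'll grip lightly there and use the wrist force to centre.

```bash
python3 - <<'E'
from h import *
C=np.array([.641,-.2922]); Y=.043
o=[0,np.pi/2,Y-.0]
q=inverse_kinematics([*C,.16],o); print(q)
gripper_to(.06,20)
set_joints([q[0],observe()["q"][1],observe()["q"][2],observe()["q"][3],observe()["q"][4],q[5]])
movep([*C,.16],o); st("above")
print(move_l([*C,.059],.06,max_force=6)); st("at")
hold(.2); st("at")
gripper_to(.0,20); st("closed"); hold(.3); o_=st("closed"); print(np.round(o_["torque"],2))
E
```

```text
[-0.53951618  0.45891469  1.3617641   0.          1.32091386 -2.15331251]
above t 55.3 p [ 0.641  -0.2928  0.1609] F [0.4 0.3 1. ] open 0.0599 q6 -2.15
False
at t 57.2 p [ 0.6413 -0.2924  0.0595] F [-1.2 -0.4 -0.2] open 0.0599 q6 -2.15
at t 57.4 p [ 0.6411 -0.2923  0.0593] F [0.4 0.2 0.1] open 0.0603 q6 -2.15
closed t 57.8 p [ 0.641  -0.2916  0.0591] F [-1.3  3.   2.1] open 0.0136 q6 -2.15
closed t 58.1 p [ 0.641  -0.2916  0.0591] F [-1.5  4.1  3.8] open 0.0132 q6 -2.15
[ 0.76  0.31 -0.12]
```

```bash
python3 - <<'E'
from h import *
Y=.043
C=np.array([.641,-.2912]); move_l([*C,.059],.02); hold(.2); st("shift")
C=np.array([.641,-.2908]); move_l([*C,.059],.02); hold(.2); o=st("shift"); print(np.round(o["torque"],2))
for th in (.3,.8):
    movep([*C,.059],[0,np.pi/2,Y-th]); hold(.2); o=st(f"th{th}"); print(np.round(o["torque"],2))
I=snap("q"); crop(I["side"],"q_s",proj("side",[*C,.06])[0],(40,32),10)
E
```

```text
shift t 58.6 p [ 0.641  -0.2915  0.0591] F [-1.5  1.3  3.6] open 0.0137 q6 -2.15
shift t 59.0 p [ 0.641  -0.2915  0.0591] F [-2.9 -2.3  2.3] open 0.0137 q6 -2.15
[-0.58  0.34 -0.06]
th0.3 t 59.6 p [ 0.641  -0.2914  0.0592] F [-1.8 -4.5  2.7] open 0.0133 q6 -1.85
[-0.88  0.46  0.06]
th0.8 t 60.4 p [ 0.641  -0.2913  0.0592] F [-2.  -4.7  1.9] open 0.0136 q6 -1.35
[-0.78  0.47 -0.08]
```

View pics/q_s.png

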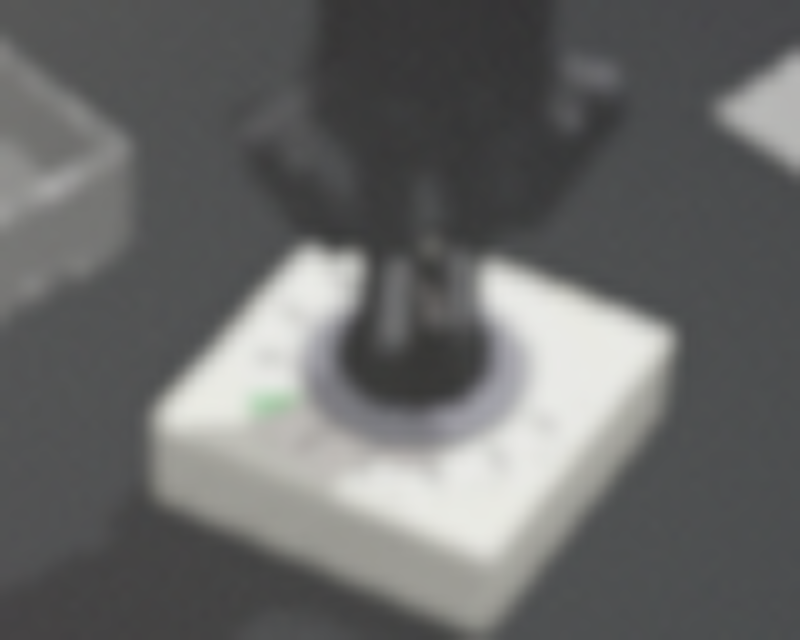

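```bash
python3 - <<'E'
from h import *
Y=.043; C=np.array([.641,-.2914])
for th in (1.3,1.8,2.3):
    movep([*C,.059],[0,np.pi/2,Y-th]); hold(.2); o=st(f"th{th}"); 
    if np.abs(o["ft_force"]).max()>25: print("HIGH"); break
gripper_to(.05,20); st("open"); hold(.1)
move_l([*C,.16],.1); st("up"); move_l([*C,.30],.2)
movep([.205,-.59,.30],ori(-1.236,[.205,-.59,.30])); st("park"); I=snap("r")
print(barfit(np.load("r_top.npz")["d"]))
crop(I["top"],"r_d",proj("top",[.641,-.2914,.06])[0],(32,28),12)
crop(I["top"],"r_c",proj("top",[*CAR,.02])[0],(48,24),8)
crop(I["side"],"r_h",proj("side",[*HOOK,.13])[0],(60,45),8)
E
```

```text
th1.3 t 61.2 p [ 0.641  -0.2912  0.0591] F [-2.5 -2.5  4.9] open 0.0135 q6 -0.85
th1.8 t 62.0 p [ 0.6411 -0.2912  0.0591] F [-2.4 -0.5  4.9] open 0.0138 q6 -0.35
th2.3 t 62.7 p [ 0.6412 -0.2912  0.0591] F [-2.2 -0.9  5. ] open 0.0134 q6 0.14
open t 63.2 p [ 0.6409 -0.2912  0.0586] F [-0.5  0.9 -0.4] open 0.05 q6 0.15
up t 64.4 p [ 0.6404 -0.2911  0.1588] F [-0.1  0.7 -1. ] open 0.0499 q6 0.15
park t 67.2 p [ 0.2061 -0.5897  0.3   ] F [-0.4  0.8  0.7] open 0.0499 q6 -0.13
(array([ 0.63893604, -0.29032803], dtype=float32), (638.9620971679688, -290.25885009765625, 51.088134765625, 14.810602188110352, 51.72400665283203), 'axis angle', np.float32(0.8894321), 84)
```

View pics/r_d.png

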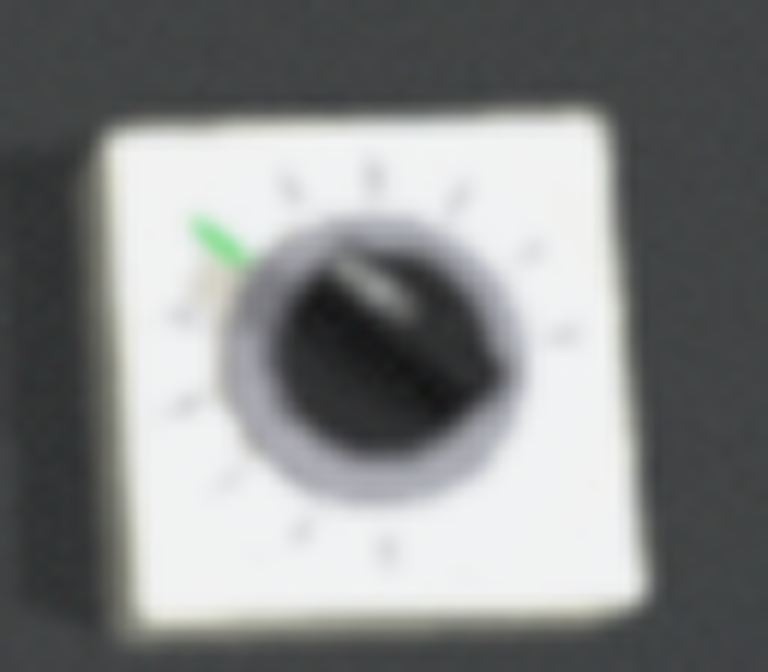

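View pics/r_c.png

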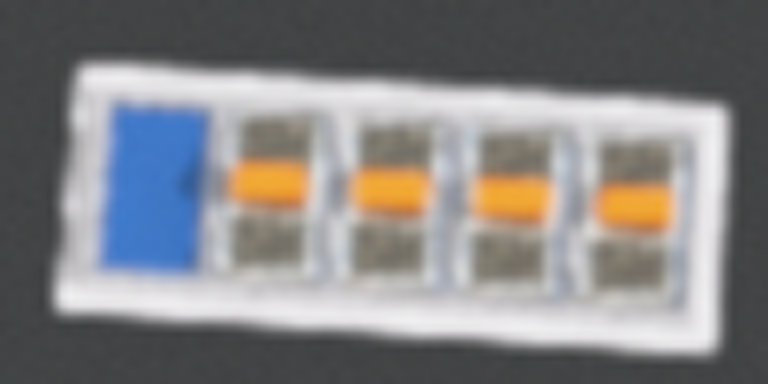

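View pics/r_h.png

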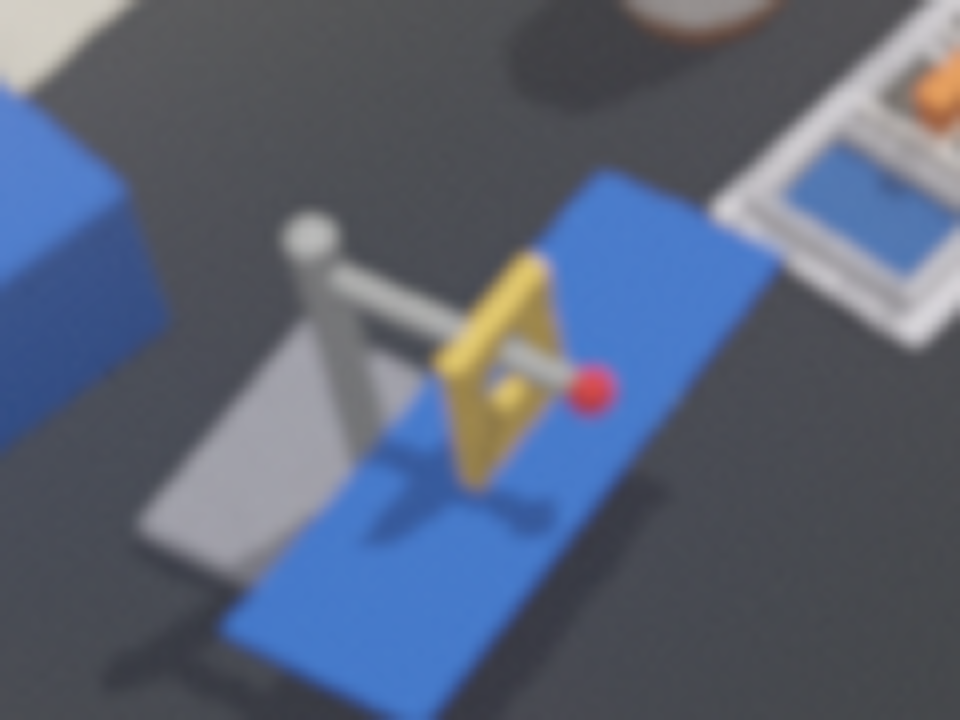

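View pics/r_top.png

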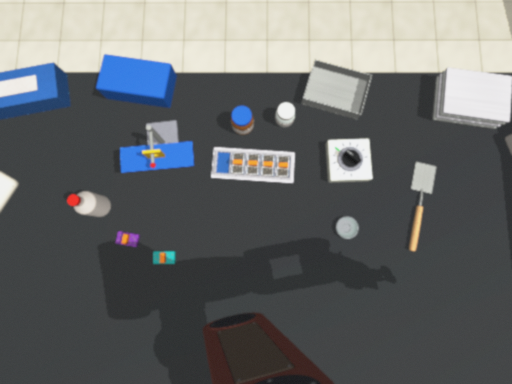

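The depth fit gives 2.29 rad for the dial. By eye, though, the pointer and the green tick slopes differ slightly, so I'll measure both numerically.

```bash
python3 - <<'E'
from h import *
p=np.load("r_top.npz")["p"].astype(float); c=proj("top",[.641,-.2914,.05])[0].astype(int)
v,u=np.mgrid[:384,:512]; near=(abs(u-c[0])<24)&(abs(v-c[1])<24)
g=p[...,1]-np.maximum(p[...,0],p[...,2]); w=np.clip(g-15,0,None)*near
W=ray("top",np.c_[u.ravel(),v.ravel()],.038)[:,:2].reshape(384,512,2)
def pca(W,w):
    m=(W*w[...,None]).sum((0,1))/w.sum(); q=W-m; C=np.einsum('ij,ijk,ijl->kl',w,q,q)/w.sum(); e,V=np.linalg.eigh(C); d=V[:,1]
    return m,d,np.sqrt(e)
m,d,e=pca(W,w); print("green centroid",m,e,"axis",np.arctan2(d[1],d[0])%np.pi,(w>0).sum())
for C in ([.6416,-.2927],[.641,-.2914],[.6426,-.296]): t=m-C; print(C,"radial",np.arctan2(t[1],t[0])%np.pi)
# pointer: bright pixels inside disc (dark surroundings)
W2=ray("top",np.c_[u.ravel(),v.ravel()],.082)[:,:2].reshape(384,512,2)
b,_,ax,bang,_=barfit(np.load("r_top.npz")["d"]); t=W2-b; dd=np.array([np.cos(bang),np.sin(bang)]); al=t@dd; la=t@np.array([-dd[1],dd[0]])
mm=(abs(la)<.006)&(al>-.002)&(al<.022); w2=np.clip(p.max(2)-70,0,None)*mm; m2,d2,e2=pca(W2,w2); print("pointer",m2-b,e2,np.arctan2(d2[1],d2[0])%np.pi,"bar",bang)
# same bar measure vs tool angle, start picture
print(barfit(np.load("l_top.npz")["d"])[3])
E
```

```text
green centroid [ 0.67290983 -0.2539252 ] [0.00173236 0.00421542] axis 0.8661627327020412 16
[0.6416, -0.2927] radial 0.8915117273541688
[0.641, -0.2914] radial 0.8654314872457902
[0.6426, -0.296] radial 0.9465232822434274
pointer [0.01074263 0.00896497] [0.00178949 0.00472846] 0.884749723755586 bar 0.8894321
0.051237345
```

```bash
python3 - <<'E'
from h import *
st("final"); job_done()
E
```

```text
final t 67.3 p [ 0.2061 -0.5897  0.3   ] F [ 0.7  0.2 -0.8] open 0.0503 q6 -0.13
the job is handed in; nothing more can be done
```

The job is handed in at about 67 s of robot time. Every step is done, but `job_done()` reports no verdict.

- **Cover:** It hangs by its eye near the middle of the peg. It was level and in the same place in the last picture.
- **Blocks:** There were four white blocks, now seated in pockets 1 to 4. All four reached the floor at the expected height, and the last top view shows them square and evenly spaced. One was knocked about 45 mm aside during the run, so I found it again before picking it up. I left the purple and turquoise ones alone.
- **Dial:** I turned it clockwise last, to a commanded 2.30 rad. The pictures put the bar at about 2.29 rad and its direction within about 0.02 rad of the green tick, inside the 0.1 rad allowed.
- **Bystanders and arm:** The dish, jars, bottle and spatula look unmoved in the last top view. The arm is parked clear of everything.

**Check that disagreed:** the camera estimates of the dial's centre differed by up to about 7 mm (box outline, tick circle and depth of the bar). I settled it by gripping lightly and shifting until the wrist force dropped, which put the axis near (0.641, -0.291). The wrist force stayed at about 5 N or less through the whole turn.

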